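# Fill the leaning incubation rack with silkworm egg boxes

## Robot

A 7-joint arm with a two-finger parallel gripper is mounted at the origin on the work surface. World frame = base frame: x ahead of the robot, y to its left, z up, the work surface at z = 0. Lengths are in m, angles in degrees, forces in N, time in s.
With the tool pointing down it reaches from about 0.4 to 0.85 m from the base axis. Payload 6.9 kg.
Tool frame: the origin (TCP) lies between the finger pads; the fingertips stand ahead of it and the grasp point (between the pads) lies 8 mm behind it (ctrl.finger_overhang is the z of the fingertips in the tool frame, in m); z points along the fingers, x is the direction in which the jaws open and shut, and the axes are right-handed (so a half turn about z gives the same grasp; the last joint's range is limited). The gripper opens to 85 mm and grips with 20 to 120 N. Pads are 22 mm wide; open, the fingers measure 114 mm over their backs; the gripper's body (76 mm by 85 mm) begins 54 mm behind the grasp point. The pads swing forward as they close: fully open they stand 13 mm farther back than shut.
Start: joints at [-68.955, 29.078, -13.613, 85.955, 7.202, 65.827, -8.869], TCP at [0.162, 0.604, 0.22] pointing down, gripper open.
Joint ranges: [-176.47, 176.47], [-13.61, 117.27], [-81.72, 77.17], [0.22, 143.17], [-87.28, 267.28], [10, 112.55], [-165.47, 165.47]. Speed limits (degrees/s): [136.94, 136.94, 180, 180, 180, 180, 180].

## Interface

Orientations are given as a 3x3 rotation matrix whose columns are the frame's x, y, z axes.
In Python, from cell import sensors, capture, ctrl gives the robot as it stands.
- The arm moves only by the tool step_arm, never from a script. Its argument "deltas" is a list of rows, each an object of numbers: "tx", "ty", "tz": the shift along the tool's x, y, z in m; "rx", "ry", "rz": the turn, a rotation vector about the tool's x, y, z in degrees; "gripper": the finger opening in m, from 0 to 0.0854. In form: [{"tx": .., "ty": .., "tz": .., "rx": .., "ry": .., "rz": .., "gripper": ..}, ...]. A call has 1 to 5 rows; each row shifts and turns the commanded pose from where the row before left it, along the tool's axes as they then stand; what a row does not reach is not made up. A row lasts 1/12 s, in which the tool goes at most 41.7 mm and 7.16 degrees, less where a joint would pass 70% of its speed; a pose out of reach is approached as far as the arm can. A call with a gripper value outside its range is refused whole. The fingers move at their own pace and stop on an object; the grip force is fixed at half the most. Time passes only in rows, so rows that do not move let the fingers close. It gives the time, the measured TCP pose, the force and the opening at its end, in the units of the state.
- sensors.sense(): the state, without advancing time (a new reading comes with each control period).
- capture(name): name is "scene" or "top"; returns a dict with "image" (400x640x3 uint8, blue, green, red), "mtx" (3x3 intrinsics, pixels), "eye" and "orientation" of the camera in the world. Camera axes: x right, y up, looking along -z (the intrinsics and any distortion apply to the point x, -y, -z); pixel columns grow to the right and rows downward; lengths in m; the calibration is good to about 2 mm. A picture is of the moment at which its call begins. There is no depth.
- ctrl.sign_off(): hands the job in, once; it reports no verdict.
The state is a dict: "t": time; "joint_positions": joint angles; "joint_vel": joint speeds; "tau": joint torques, N m; "position": TCP position; "ee_rot": TCP orientation; "force": force on the tool from outside, world axes, zero at the start; "wrist_torque": the same for the moment, N m; "opening": finger opening in m.
Only numpy, scipy, OpenCV 4.12 (cv2) and the standard library are available. Lean on these libraries where they do the work, as an engineer would, in place of code of your own. Each camera call takes 0.05 s, during which the arm holds its last target.

## Task

Move the three upright silkworm-egg boxes from the yellow crate into the leaning metal rack, filling its slots from the back, which is the side farther from the robot: first the tallest box into slot 1 at the back, then the middle-sized box into slot 2, and last the shortest into slot 3 at the front, so that every mesh window gets air. Lower each box down its slant until it is fully home on the slot's floor and let go of it before fetching the next; the eggs are delicate, so do not drop or knock the boxes, and leave the bottle, bowl and hygrometer where they stand.

Things in the scene. Friction and masses are not known exactly. Their poses are not given: they have to be found in the camera images.
- egg_box_tall_center (a point): Centre (half-way up) of the tall egg box: white rigid flat box with grey mesh windows in both faces and a plain white header (34 mm high) along its top, 155 mm high (own z, up), 96 mm wide (own y) and 18 mm thick (own x). About 0.12 to 0.24 kg. At the start it stands upright in one of the crate's three places; which box is in which place varies.
- egg_box_middle_center (a point): Centre (half-way up) of the middle egg box: white rigid flat box with grey mesh windows in both faces and a plain white header (34 mm high) along its top, 130 mm high (own z, up), 96 mm wide (own y) and 18 mm thick (own x). About 0.10 to 0.20 kg. It too starts upright in one of the crate's places.
- egg_box_short_center (a point): Centre (half-way up) of the short egg box: white rigid flat box with grey mesh windows in both faces and a plain white header (34 mm high) along its top, 105 mm high (own z, up), 96 mm wide (own y) and 18 mm thick (own x). About 0.08 to 0.16 kg. It too starts upright in one of the crate's places.
- slot_1: Back slot (farthest from robot; ear with 1 rivet): sheet-metal trough, open on top. Origin: centre of its inner floor, 75 mm above the bench. Own z: up out of the slot along its walls, leaning 25 deg from vertical to the rack's front (-x, robot side). Own x: across, inside 24 mm (box thickness); own y: along, inside 112 mm (box width). Walls 3 mm thick, 48 mm deep along z, flared lips up to 58 mm.
- slot_2: Middle slot (ear with 2 rivets), same form and frame as slot 1; its floor centre lies 80 mm, level, in front of that of slot 1.
- slot_3: Front slot (ear with 3 rivets), same form and frame as slot 1; its floor centre lies 80 mm, level, in front of that of slot 2.
- crate: Yellow perforated crate, 250 (own x) x 140 (own y) mm, walls 52 mm high, floor 6 mm thick, fixed in a run; origin under its centre. Three places along own x at -72, 0, +72 mm, each between two ribs 23 mm apart reaching 40 mm above the bench; boxes stand in them, thickness along crate x. Crate and rack swap sides (left, right) between runs.
- spray_bottle: Bystander: white bottle with blue trigger head, 72 mm across, 194 mm high; origin under its centre.
- hygrometer: Bystander: grey dial hygrometer on a black foot, 55 x 85 x 100 mm; origin under its foot's centre.
- feed_bowl: Bystander: red plastic bowl, 150 mm across the rim, 60 mm high; origin under its centre.
Not all that is in view belongs to the job. What is shaped like the part that bears egg_box_short_center but orange is not meant. What is shaped like the part that bears egg_box_middle_center but orange is not meant.

How it is judged (in metres and radians):
On the way, in this order (a step that is already met when the one before it is completed fails the run):
1. the tall box is fully home in slot 1, released and at rest (z of egg_box_tall_center in the frame of slot_1 between 0.0735 and 0.0815 m and x of egg_box_tall_center in the frame of slot_1 between -0.014 and 0.014 m and y of egg_box_tall_center in the frame of slot_1 between -0.012 and 0.012 m and angle between the z axis of egg_box_tall_center and the z axis of slot_1, either way round below 0.2 rad and contact force between the fingers and egg_box_tall below 0.05 N and linear speed of egg_box_tall below 0.02 m/s), for 0.2 s.
2. the middle box is fully home in slot 2, released and at rest, the earlier ones still home (z of egg_box_tall_center in the frame of slot_1 between 0.0735 and 0.0815 m and x of egg_box_tall_center in the frame of slot_1 between -0.014 and 0.014 m and y of egg_box_tall_center in the frame of slot_1 between -0.012 and 0.012 m and angle between the z axis of egg_box_tall_center and the z axis of slot_1, either way round below 0.2 rad and z of egg_box_middle_center in the frame of slot_2 between 0.061 and 0.069 m and x of egg_box_middle_center in the frame of slot_2 between -0.014 and 0.014 m and y of egg_box_middle_center in the frame of slot_2 between -0.012 and 0.012 m and angle between the z axis of egg_box_middle_center and the z axis of slot_2, either way round below 0.2 rad and contact force between the fingers and egg_box_middle below 0.05 N and linear speed of egg_box_middle below 0.02 m/s), for 0.2 s.
3. the short box is fully home in slot 3, released and at rest, the earlier ones still home (z of egg_box_tall_center in the frame of slot_1 between 0.0735 and 0.0815 m and x of egg_box_tall_center in the frame of slot_1 between -0.014 and 0.014 m and y of egg_box_tall_center in the frame of slot_1 between -0.012 and 0.012 m and angle between the z axis of egg_box_tall_center and the z axis of slot_1, either way round below 0.2 rad and z of egg_box_middle_center in the frame of slot_2 between 0.061 and 0.069 m and x of egg_box_middle_center in the frame of slot_2 between -0.014 and 0.014 m and y of egg_box_middle_center in the frame of slot_2 between -0.012 and 0.012 m and angle between the z axis of egg_box_middle_center and the z axis of slot_2, either way round below 0.2 rad and z of egg_box_short_center in the frame of slot_3 between 0.0485 and 0.0565 m and x of egg_box_short_center in the frame of slot_3 between -0.014 and 0.014 m and y of egg_box_short_center in the frame of slot_3 between -0.012 and 0.012 m and angle between the z axis of egg_box_short_center and the z axis of slot_3, either way round below 0.2 rad and contact force between the fingers and egg_box_short below 0.05 N and linear speed of egg_box_short below 0.02 m/s), for 0.2 s.
At the end, for the whole second after the job is handed in: The tall box stands in slot 1, the middle one in slot 2 and the short one in slot 3: each resting on its slot's floor (centre within 4 mm of half its height up the slot), within 14 mm of the slot's middle across it and 12 mm along it, in line with the slot within 0.2 rad, released and at rest (all of step 3 and contact force between the fingers and egg_box_tall below 0.05 N and linear speed of each of egg_box_tall, egg_box_middle below 0.02 m/s and contact force between the fingers and egg_box_middle below 0.05 N); the robot touches nothing.
It fails at once if the tall box is dropped or knocked: faster than 0.45 m/s while no finger touches it (contact force between the fingers and egg_box_tall below 0.05 N and linear speed of egg_box_tall above 0.45 m/s).
It fails at once if the middle box is dropped or knocked: faster than 0.45 m/s while no finger touches it (contact force between the fingers and egg_box_middle below 0.05 N and linear speed of egg_box_middle above 0.45 m/s).
It fails at once if the short box is dropped or knocked: faster than 0.45 m/s while no finger touches it (contact force between the fingers and egg_box_short below 0.05 N and linear speed of egg_box_short above 0.45 m/s).
It fails at once if the spray bottle, the hygrometer or the red bowl is pushed more than 30 mm or tipped over (distance of any of spray_bottle, hygrometer, feed_bowl from where it was at the start of the episode above 0.03 m or angle between any of spray_bottle, hygrometer, feed_bowl's own z axis and vertical above 0.5 rad).
It also fails if it takes over 72 s, if anything falls off the work surface, if the arm or the gripper's body presses on something with over 40 N, if the wrist force passes 120 N, or if a joint passes its speed limit or range.

## Working session

There is one attempt and no reset: what is moved stays moved. The work goes in short steps, Python scripts to look and compute and a tool call to move; the robot and the scene stay as the last step left them, time stands still between calls to the robot, and variables do not carry over. Pictures are saved under pics/ and viewed, and the job is handed in when it is done.

Besides the shell and the picture viewer there is one more tool, called after "Call:" as a command line: name --argument value ..., lists and objects as JSON in quotes. step_arm: Moves the arm, as the interface text tells. Its arguments: {"type":"object","properties":{"deltas":{"type":"array","items":{"type":"object","properties":{"tx":{"type":"number"},"ty":{"type":"number"},"tz":{"type":"number"},"rx":{"type":"number"},"ry":{"type":"number"},"rz":{"type":"number"},"gripper":{"type":"number"}}}}},"required":["deltas"]}

```bash
ls; mkdir -p pics
python3 - <<'E'
from cell import sensors,capture,ctrl
import cv2,numpy as np
s=sensors.sense();print({k:np.round(v,4).tolist() for k,v in s.items()})
print(ctrl.finger_overhang)
for n in("scene","top"):
    c=capture(n);cv2.imwrite(f"pics/{n}0.png",c["image"]);print(n,c["mtx"],c["eye"],c["orientation"],c.keys())
E
```

```text
pics
{'t': 0.0, 'joint_positions': [-68.956, 29.1253, -13.6109, 86.0064, 7.2032, 65.8265, -8.8682], 'joint_vel': [0.0658, -0.097, -0.0381, 0.0456, -0.0292, 0.0886, -0.0266], 'tau': [-0.0009, -62.0625, -2.1866, -24.9634, 0.0127, 0.0123, 0.0001], 'position': [0.1617, 0.6032, 0.2189], 'ee_rot': [[0.2587, 0.9659, -0.0004], [0.9659, -0.2587, -0.0017], [-0.0017, 0.0, -1.0]], 'force': [0.032, -0.4322, 0.1768], 'wrist_torque': [-0.023, 0.003, 0.006], 'opening': 0.0856}
0.011
scene [[393.73943983   0.         325.37960364]
 [  0.         393.73943983 195.27239567]
 [  0.           0.           1.        ]] [1.24028775 0.36315431 1.32108023] [[-0.51816482 -0.7405275   0.42793018]
 [ 0.85520844 -0.45511196  0.24797505]
 [ 0.0111238   0.49446145  0.86912838]] dict_keys(['image', 'mtx', 'eye', 'orientation'])
top [[485.89073097   0.         322.03621565]
 [  0.         485.89073097 187.19358039]
 [  0.           0.           1.        ]] [ 0.33648561 -0.00400342  1.67189414] [[ 4.68495079e-04  9.86343973e-01 -1.64697744e-01]
 [-9.99997281e-01  8.38310158e-04  2.17591546e-03]
 [ 2.28426889e-03  1.64696277e-01  9.86341684e-01]] dict_keys(['image', 'mtx', 'eye', 'orientation'])
```

View pics/scene0.png

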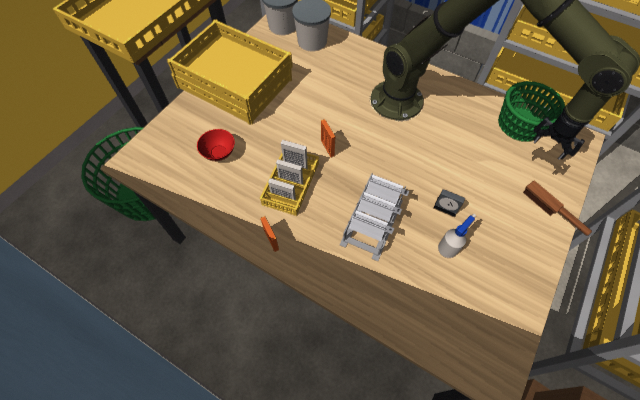

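View pics/top0.png

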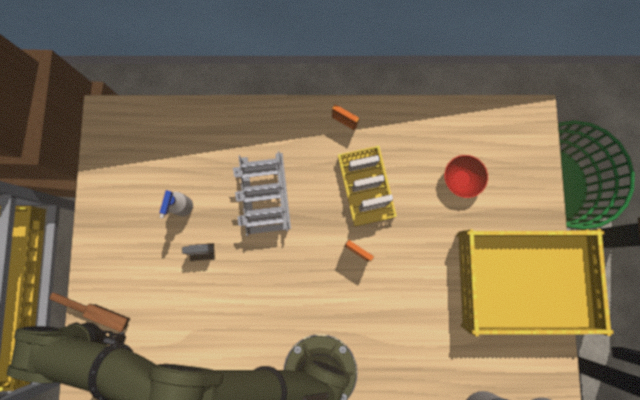

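Run:
```python
import cv2
t=cv2.imread('pics/top0.png');s=cv2.imread('pics/scene0.png')
cv2.imwrite('pics/t_z.png',cv2.resize(t[135:270,225:405],None,fx=4.4,fy=4.4,interpolation=cv2.INTER_CUBIC))
cv2.imwrite('pics/s_z.png',cv2.resize(s[115:265,250:420],None,fx=4,fy=4,interpolation=cv2.INTER_CUBIC)[:600])
```

```text
(no output)
```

View pics/t_z.png

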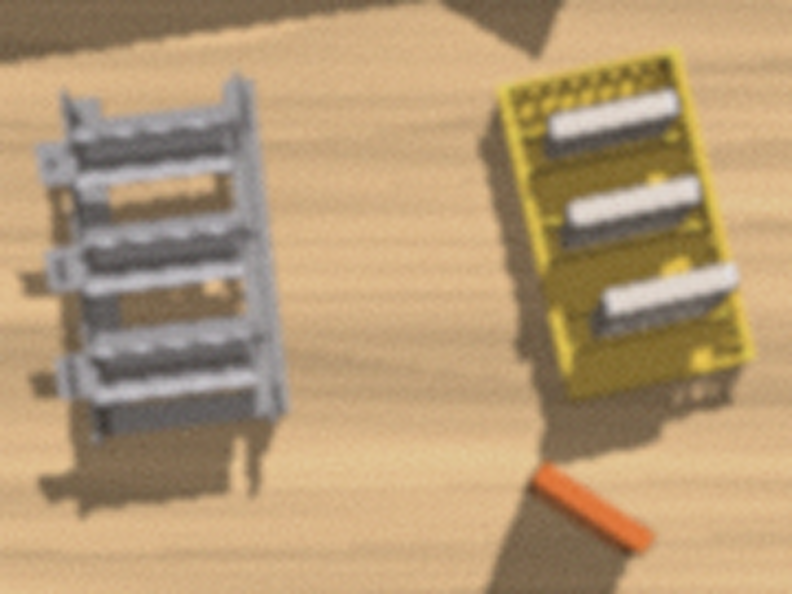

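View pics/s_z.png

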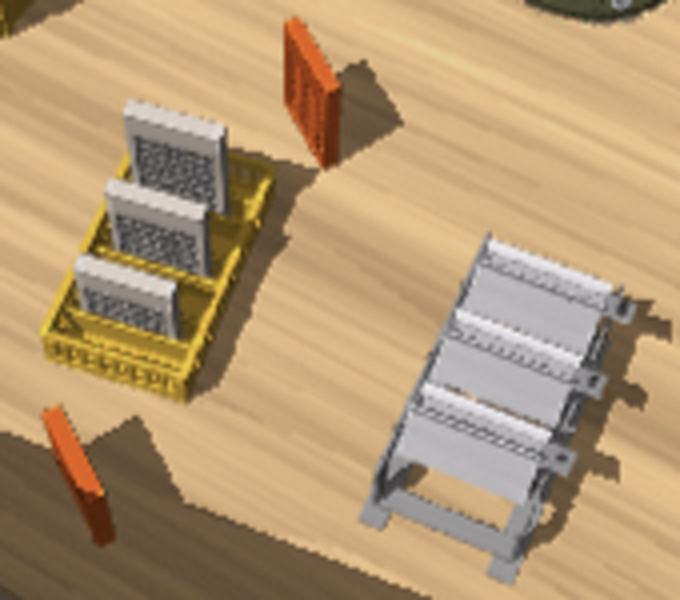

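Run:
```python
import cv2
t=cv2.imread('pics/top0.png');s=cv2.imread('pics/scene0.png')
def z(im,x0,y0,x1,y1,f,n):
    c=cv2.resize(im[y0:y1,x0:x1],None,fx=f,fy=f,interpolation=cv2.INTER_CUBIC)
    for x in range(x0,x1,5): cv2.putText(c,str(x),(int((x-x0+.5)*f)-8,8),0,.3,(0,0,255),1);cv2.line(c,(int((x-x0+.5)*f),10),(int((x-x0+.5)*f),14),(0,0,255),1)
    for y in range(y0,y1,5): cv2.putText(c,str(y),(0,int((y-y0+.5)*f)+3),0,.3,(0,0,255),1);cv2.line(c,(20,int((y-y0+.5)*f)),(24,int((y-y0+.5)*f)),(0,0,255),1)
    cv2.imwrite(n,c)
z(t,228,145,298,195,11,'pics/tr1.png')
z(t,228,190,298,240,11,'pics/tr2.png')
z(s,335,168,415,222,10,'pics/sr1.png')
z(s,335,205,415,262,10,'pics/sr2.png')
```

```text
(no output)
```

View pics/tr1.png

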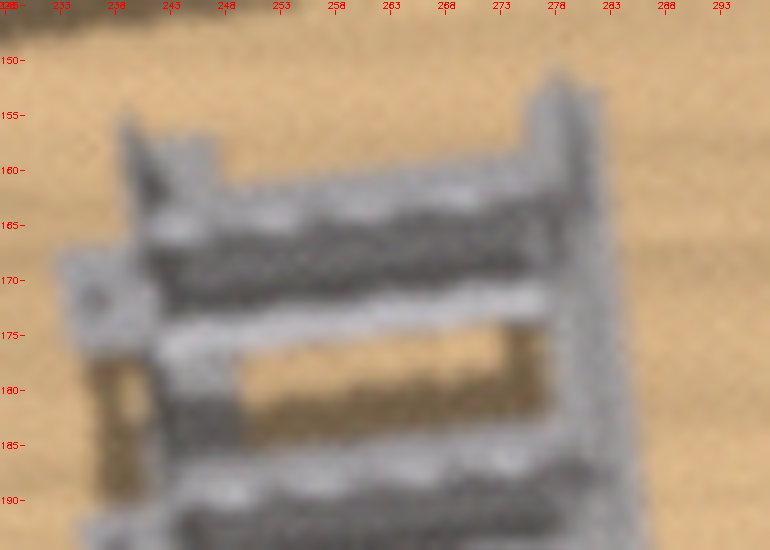

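View pics/tr2.png

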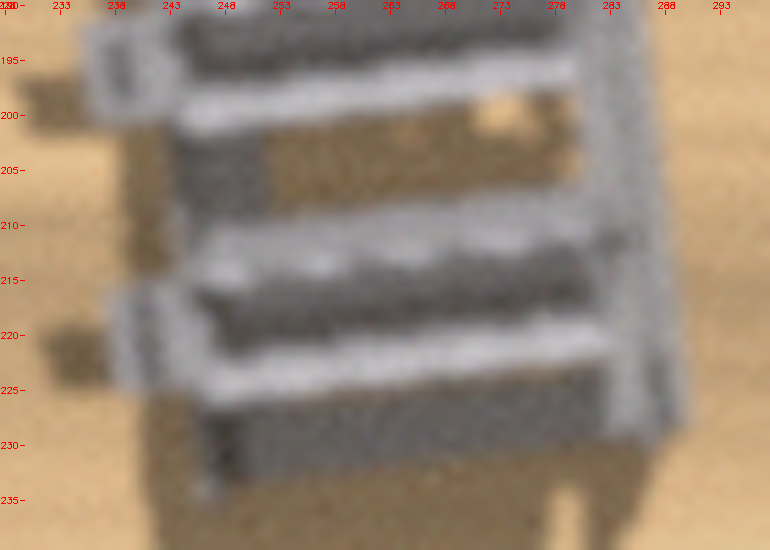

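View pics/sr1.png

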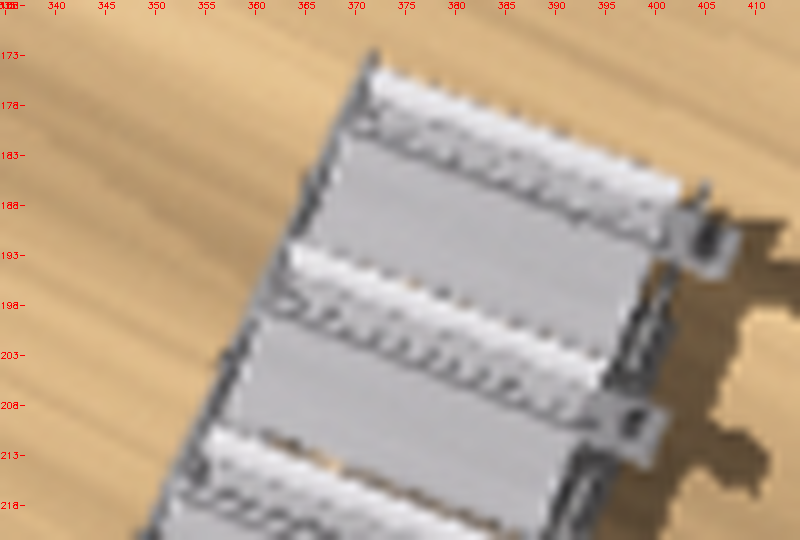

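View pics/sr2.png

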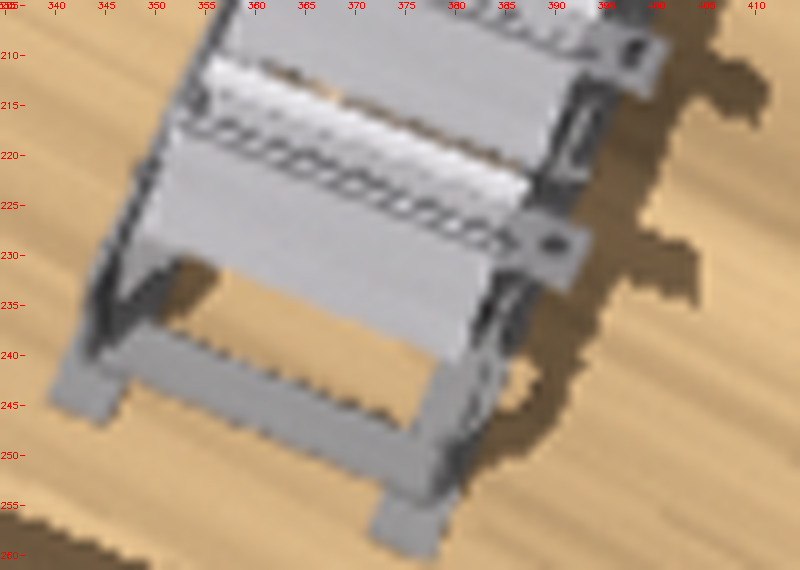

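```bash
cat > h.py <<'E'
import numpy as np,cv2
C={'scene':(np.array([[393.73943983,0,325.37960364],[0,393.73943983,195.27239567],[0,0,1]]),np.array([1.24028775,0.36315431,1.32108023]),np.array([[-0.51816482,-0.7405275,0.42793018],[0.85520844,-0.45511196,0.24797505],[0.0111238,0.49446145,0.86912838]])),
'top':(np.array([[485.89073097,0,322.03621565],[0,485.89073097,187.19358039],[0,0,1]]),np.array([0.33648561,-0.00400342,1.67189414]),np.array([[4.68495079e-04,9.86343973e-01,-1.64697744e-01],[-9.99997281e-01,8.38310158e-04,2.17591546e-03],[2.28426889e-03,1.64696277e-01,9.86341684e-01]]))}
def ray(c,p):
    K,e,R=C[c]; d=np.linalg.inv(K)@[p[0],p[1],1]; d=R@(d*[1,-1,-1]); return e,d/np.linalg.norm(d)
def plane(c,p,z):
    e,d=ray(c,p); return e+d*(z-e[2])/d[2]
def tri(pt,ps):
    e1,d1=ray('top',pt);e2,d2=ray('scene',ps)
    s=np.linalg.lstsq(np.c_[d1,-d2],e2-e1,rcond=None)[0]
    a=e1+s[0]*d1;b=e2+s[1]*d2
    return (a+b)/2,np.linalg.norm(a-b)
def proj(c,X):
    K,e,R=C[c]; q=R.T@(np.asarray(X)-e)*[1,-1,-1]; q=K@q; return q[:2]/q[2]
E
python3 - <<'E'
from h import *
np.set_printoptions(precision=4,suppress=True)
F={'1L':((241.6,177.4),(387.5,222.7)),'1R':((277.3,172.9),(355.7,210)),
'2L':((243.9,201.8),(395,203)),'2R':((280,197),(363.5,192)),
'3L':((246.1,226),(402.7,185.7)),'3R':((282.7,221.5),(371.7,174.3))}
P={}
for k,(a,b) in F.items():
    x,e=tri(a,b);P[k]=x;print(k,x,round(e,4))
for i in '123': d=P[i+'L']-P[i+'R'];print(np.linalg.norm(d),np.degrees(np.arctan2(-d[0],d[1])),(P[i+'L']+P[i+'R'])/2)
E
```

```text
1L [0.6283 0.2545 0.1163] 0.0
1R [0.643  0.1387 0.1174] 0.0007
2L [0.548  0.2435 0.1196] 0.0016
2R [0.5643 0.128  0.1155] 0.0013
3L [0.4699 0.2352 0.1186] 0.0003
3R [0.4846 0.1182 0.1177] 0.0009
0.11667558381241973 7.23280381332684 [0.6357 0.1966 0.1169]
0.11677095636011828 8.02764188908905 [0.5562 0.1858 0.1176]
0.11792262813767165 7.157101774290395 [0.4772 0.1767 0.1182]
```

Run:
```python
from h import *
np.set_printoptions(precision=1,suppress=True,linewidth=200)
im={'top':cv2.imread('pics/top0.png'),'scene':cv2.imread('pics/scene0.png')}
yaw=np.radians(7.2);X=np.array([np.cos(yaw),np.sin(yaw),0]);Y=np.array([-np.sin(yaw),np.cos(yaw),0])
M={1:np.array([.6357,.1966]),2:np.array([.5562,.1858]),3:np.array([.4772,.1767])}
# horizontal profile at plane z=0.1134 (fold height) relative to lip-edge mid
for c in im:
  for i in (1,2,3):
    print(c,i)
    g=cv2.cvtColor(im[c],cv2.COLOR_BGR2GRAY).astype(np.float32)
    for z in (0.1175,):
      row=[]
      for u in np.arange(-8,66,2)/1000.:
        pts=np.array([proj(c,np.r_[M[i],z]+u*X+v*Y) for v in np.linspace(-.045,.045,60)],np.float32)
        row.append(cv2.remap(g,pts[:,0].reshape(-1,1),pts[:,1].reshape(-1,1),cv2.INTER_LINEAR).mean())
      print(' '.join(f'{int(u)}:{r:.0f}' for u,r in zip(np.arange(-8,66,2),row)))
```

```text
top 1
-8:172 -6:171 -4:170 -2:170 0:175 2:180 4:182 6:177 8:162 10:141 12:118 14:99 16:89 18:90 20:95 22:102 24:105 26:105 28:104 30:105 32:112 34:125 36:142 38:153 40:158 42:158 44:157 46:157 48:160 50:164 52:168 54:171 56:172 58:173 60:174 62:175 64:177
top 2
-8:117 -6:119 -4:125 -2:138 0:157 2:174 4:182 6:181 8:170 10:152 12:128 14:106 16:90 18:85 20:88 22:95 24:101 26:104 28:104 30:107 32:117 34:133 36:150 38:158 40:161 42:158 44:153 46:144 48:131 50:118 52:106 54:101 56:98 58:99 60:104 62:113 64:128
top 3
-8:96 -6:100 -4:112 -2:133 0:159 2:177 4:185 6:182 8:170 10:153 12:130 14:110 16:93 18:85 20:84 22:88 24:94 26:100 28:105 30:114 32:127 34:145 36:155 38:159 40:158 42:157 44:154 46:150 48:140 50:127 52:114 54:106 56:103 58:103 60:105 62:105 64:106
scene 1
-8:177 -6:162 -4:147 -2:151 0:182 2:214 4:223 6:219 8:212 10:200 12:185 14:179 16:180 18:174 20:159 22:139 24:140 26:157 28:154 30:149 32:164 34:178 36:183 38:184 40:184 42:183 44:182 46:182 48:182 50:182 52:182 54:182 56:183 58:184 60:185 62:185 64:185
scene 2
-8:183 -6:180 -4:177 -2:176 0:189 2:213 4:225 6:223 8:216 10:205 12:189 14:180 16:180 18:179 20:174 22:164 24:159 26:157 28:146 30:148 32:165 34:178 36:183 38:183 40:183 42:183 44:182 46:182 48:182 50:182 52:182 54:182 56:183 58:184 60:185 62:185 64:185
scene 3
-8:180 -6:179 -4:182 -2:190 0:207 2:222 4:227 6:223 8:217 10:205 12:190 14:180 16:179 18:179 20:175 22:170 24:162 26:148 28:142 30:153 32:169 34:180 36:183 38:184 40:184 42:183 44:182 46:182 48:182 50:182 52:182 54:182 56:182 58:183 60:184 62:185 64:185
```

Run:
```python
import cv2
t=cv2.imread('pics/top0.png');s=cv2.imread('pics/scene0.png')
def z(im,x0,y0,x1,y1,f,n):
    c=cv2.resize(im[y0:y1,x0:x1],None,fx=f,fy=f,interpolation=cv2.INTER_CUBIC)
    for x in range(x0,x1,5): cv2.putText(c,str(x),(int((x-x0+.5)*f)-8,8),0,.3,(0,0,255),1);cv2.line(c,(int((x-x0+.5)*f),10),(int((x-x0+.5)*f),14),(0,0,255),1)
    for y in range(y0,y1,5): cv2.putText(c,str(y),(0,int((y-y0+.5)*f)+3),0,.3,(0,0,255),1);cv2.line(c,(20,int((y-y0+.5)*f)),(24,int((y-y0+.5)*f)),(0,0,255),1)
    cv2.imwrite(n,c)
z(t,335,143,400,200,10,'pics/tb1.png')
z(t,335,180,400,230,10,'pics/tb2.png')
z(s,255,135,325,195,10,'pics/sb1.png')
z(s,255,165,325,220,10,'pics/sb2.png')
```

```text
(no output)
```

View pics/tb1.png

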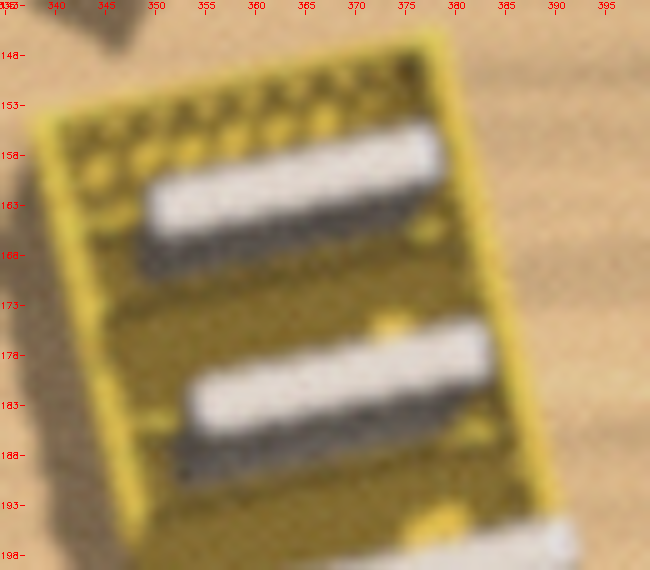

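View pics/tb2.png

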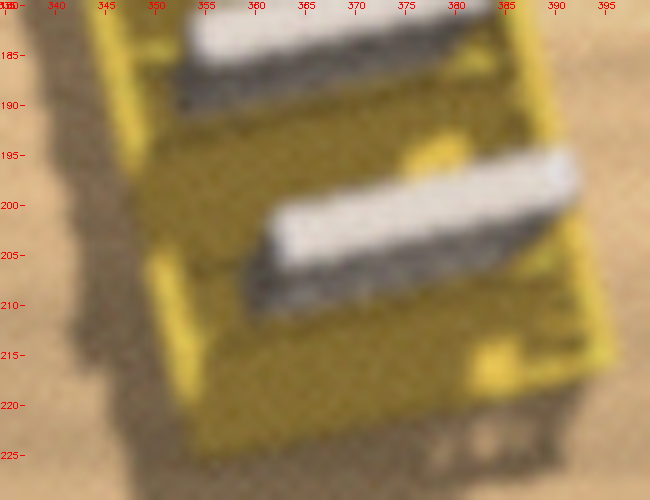

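View pics/sb1.png

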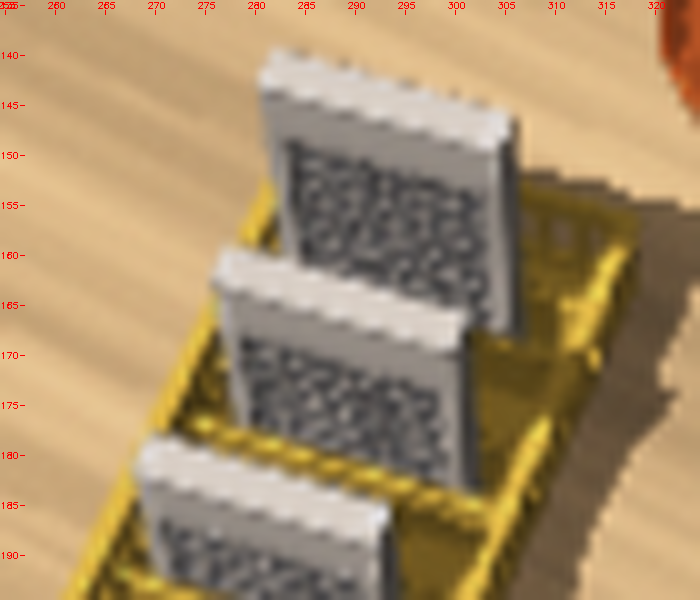

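View pics/sb2.png

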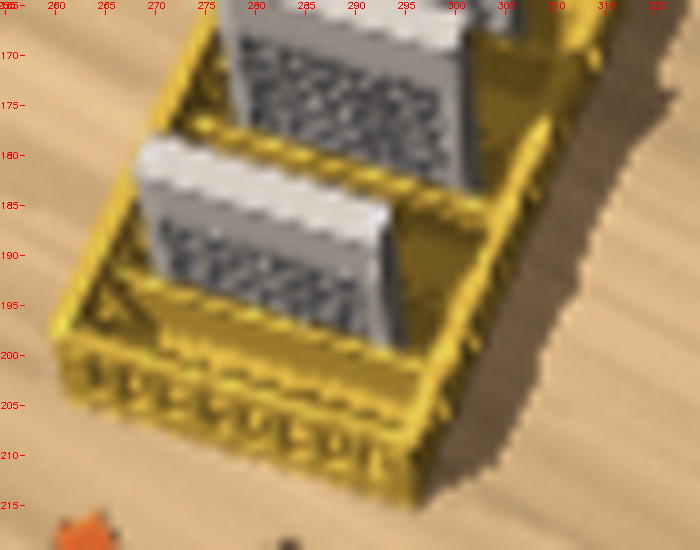

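Run:
```python
from h import *
np.set_printoptions(precision=4,suppress=True)
t=cv2.imread('pics/top0.png');s=cv2.imread('pics/scene0.png')
def blobs(im,roi,th,c):
    x0,y0,x1,y1=roi
    m=np.zeros(im.shape[:2],np.uint8)
    sub=im[y0:y1,x0:x1].astype(int)
    m[y0:y1,x0:x1]=((sub.min(2)>th)&(sub.max(2)-sub.min(2)<45))*255
    n,l,st,ce=cv2.connectedComponentsWithStats(m)
    out=[]
    for i in range(1,n):
        if st[i,4]>30:
            r=cv2.minAreaRect(np.argwhere(l==i)[:,::-1].astype(np.float32));print(c,st[i],ce[i],r[0],r[1],r[2]);out.append(ce[i])
    return sorted(out,key=lambda p:p[1])
a=blobs(t,(340,145,400,215),165,'top')
b=blobs(s,(262,130,312,195),178,'scene')[::-1]
T=[]
for p,q,z in zip(a,b,(.111,.136,.161)):
    x,e=tri(p,q);print('tri',x,e,'planes',plane('top',p,z),plane('scene',q,z))
```

```text
top [351 156  28  10 131] [364.458  160.5573] (364.4059143066406, 160.57647705078125) (4.555540084838867, 28.09249496459961) 77.47119140625
top [355 176  29  10 133] [368.8722 180.3383] (368.9647216796875, 180.3411865234375) (4.555540084838867, 28.85175132751465) 77.47119140625
top [363 195  30  11 144] [377.4028 200.125 ] (377.5252380371094, 200.10951232910156) (4.797003269195557, 30.056222915649414) 77.00537872314453
scene [281 140  25  10  93] [293.0968 144.5699] (293.1145935058594, 144.58740234375) (24.730295181274414, 3.6399569511413574) 15.52410888671875
scene [277 160  24  10  89] [288.5056 164.4045] (288.38995361328125, 164.36700439453125) (24.328786849975586, 3.543957233428955) 16.699243545532227
scene [269 179  25  10  95] [280.6316 183.5579] (280.82110595703125, 183.59634399414062) (24.711917877197266, 3.735522508621216) 16.699243545532227
tri [ 0.6862 -0.1463  0.1081] 0.0019217349669491085 planes [ 0.686  -0.1469  0.111 ] [ 0.6872 -0.1441  0.111 ]
tri [ 0.6155 -0.1574  0.1332] 0.0016978660078412681 planes [ 0.6154 -0.1579  0.136 ] [ 0.6167 -0.1553  0.136 ]
tri [ 0.5476 -0.1806  0.159 ] 0.0017863431970156808 planes [ 0.5478 -0.1812  0.161 ] [ 0.5486 -0.1788  0.161 ]
```

Run:
```python
from h import *
for a,b in (((338.3,155),(353.5,219)),((379.5,147),(395.5,215))):
    A=plane('top',a,.052);B=plane('top',b,.052);d=A-B;print(A,B,np.degrees(np.arctan2(d[1],d[0])),np.linalg.norm(d))
t=cv2.imread('pics/top0.png')
for (x0,y0,x1,y1),z in zip(((345,150,385,172),(348,170,390,190),(356,190,396,210)),(.111,.136,.161)):
    sub=t[y0:y1,x0:x1].astype(int);m=(sub.min(2)>150)&(sub.max(2)-sub.min(2)<50)
    p=np.argwhere(m)[:,::-1]+[x0,y0]
    W=np.array([plane('top',q,z)[:2] for q in p]);W0=W.mean(0);u,s,v=np.linalg.svd(W-W0);d=v[0]*np.sign(v[0][1]);w=(W-W0)@v.T
    print(W0,np.degrees(np.arctan2(-d[0],d[1])),np.ptp(w,axis=0))
```

```text
[ 0.7185849  -0.06311627  0.052     ] [ 0.49922975 -0.11284205  0.052     ] 12.772554900380793 0.22492073173161323
[ 0.74684471 -0.20451643  0.052     ] [ 0.51276345 -0.25366665  0.052     ] 11.858173279235269 0.2391856571989132
[ 0.6858755  -0.14545082] 12.336861326046238 [0.09531676 0.01686397]
[ 0.61567951 -0.15838433] 12.57074741512888 [0.09393712 0.0168743 ]
[ 0.54765477 -0.18151923] 13.10501165192868 [0.09567628 0.01680107]
```

```bash
cat >> h.py <<'E'
from scipy.spatial.transform import Rotation as Ro
def yawR(y):
    a=np.radians(y); return np.array([[np.cos(a),np.sin(a),0],[np.sin(a),-np.cos(a),0],[0,0,-1.]])
RY=7.25
def slotR():
    return yawR(RY)@Ro.from_rotvec([0,25,0],degrees=True).as_matrix()
_a=np.radians(RY);SX=np.array([np.cos(_a),np.sin(_a),0]);SY=np.array([-np.sin(_a),np.cos(_a),0])
SZ=np.array([0,0,np.cos(np.radians(25))])-SX*np.sin(np.radians(25))
O={2:np.array([.5981,.1917,.075])};O[1]=O[2]+.08*SX;O[3]=O[2]-.08*SX
def rows(p,R,tp,tR,n=None,lin=.038,ang=6.8):
    p=np.array(p,float);R=np.array(R,float)
    d=np.linalg.norm(tp-p);rv=Ro.from_matrix(R.T@tR).as_rotvec(degrees=True);a=np.linalg.norm(rv)
    n=n or int(np.ceil(max(d/lin,a/ang,1)))
    p0,R0=p.copy(),R.copy();out=[]
    for i in range(1,n+1):
        gp=p0+(tp-p0)*i/n;gR=R0@Ro.from_rotvec(rv*i/n,degrees=True).as_matrix()
        t=np.round(R.T@(gp-p),3);r=np.round(Ro.from_matrix(R.T@gR).as_rotvec(degrees=True),1)
        p=p+R@t;R=R@Ro.from_rotvec(r,degrees=True).as_matrix();out.append((t,r))
    return out,p,R
def show(wps,start=None):
    from cell import sensors
    s=sensors.sense();p,R=start or (s['position'],np.array(s['ee_rot']))
    k=0
    for tp,tR,n in wps:
        o,p,R=rows(p,R,np.array(tp),tR,n)
        for t,r in o:
            k+=1
            print('{'+','.join(f'"{a}":{v:g}' for a,v in zip(('tx','ty','tz','rx','ry','rz'),(*t,*r)) if abs(v)>1e-9)+'}',end=',\n' if k%5==0 else ',')
        print(' |',p.round(3))
    return p,R
E
python3 - <<'E'
from h import *
R=yawR(12.6)
show([([.40,.40,.33],yawR(50),None),([.50,.1,.33],yawR(20),None),([.546,-.179,.25],R,None),([.546,-.179,.165],R,None)])
E
```

```text
{"tx":-0.015,"ty":0.031,"tz":-0.012,"rz":2.8},{"tx":-0.013,"ty":0.033,"tz":-0.013,"rz":2.8},{"tx":-0.012,"ty":0.032,"tz":-0.012,"rz":2.7},{"tx":-0.011,"ty":0.034,"tz":-0.012,"rz":2.8},{"tx":-0.008,"ty":0.033,"tz":-0.013,"rz":2.8},
{"tx":-0.007,"ty":0.034,"tz":-0.012,"ry":0.1,"rz":2.8},{"tx":-0.005,"ty":0.035,"tz":-0.012,"rz":2.7},{"tx":-0.004,"ty":0.034,"tz":-0.012,"rz":2.8},{"tx":-0.002,"ty":0.035,"tz":-0.013,"rz":2.8}, | [0.4  0.4  0.33]
{"tx":-0.018,"ty":0.03,"rz":3.3},
{"tx":-0.017,"ty":0.031,"rz":3.4},{"tx":-0.015,"ty":0.032,"rz":3.3},{"tx":-0.013,"ty":0.033,"rz":3.3},{"tx":-0.011,"ty":0.033,"rz":3.4},{"tx":-0.009,"ty":0.034,"rz":3.3},
{"tx":-0.007,"ty":0.034,"rz":3.3},{"tx":-0.005,"ty":0.035,"rz":3.4},{"tx":-0.003,"ty":0.035,"rz":3.3}, | [0.5  0.1  0.33]
{"tx":-0.007,"ty":0.035,"tz":0.01,"rz":0.9},{"tx":-0.005,"ty":0.035,"tz":0.01,"rz":1},
{"tx":-0.006,"ty":0.035,"tz":0.01,"rz":0.9},{"tx":-0.005,"ty":0.035,"tz":0.01,"rz":0.9},{"tx":-0.004,"ty":0.035,"tz":0.01,"rz":0.9},{"tx":-0.004,"ty":0.035,"tz":0.01,"rz":1},{"tx":-0.003,"ty":0.035,"tz":0.01,"rz":0.9},
{"tx":-0.002,"ty":0.035,"tz":0.01,"rz":0.9}, | [ 0.546 -0.179  0.25 ]
{"tz":0.028},{"tz":0.029},{"tz":0.028}, | [ 0.546 -0.179  0.165]
```

Call:
step_arm --deltas '[{"tx": -0.015,"ty": 0.031,"tz": -0.012,"rz": 2.8,"gripper": 0.06},{"tx": -0.013,"ty": 0.033,"tz": -0.013,"rz": 2.8},{"tx": -0.012,"ty": 0.032,"tz": -0.012,"rz": 2.7},{"tx": -0.011,"ty": 0.034,"tz": -0.012,"rz": 2.8},{"tx": -0.008,"ty": 0.033,"tz": -0.013,"rz": 2.8}]'

```text
$.deltas[0]: bad value
```

Call:
step_arm --deltas '[{"tx": -0.007,"ty": 0.034,"tz": -0.012,"rz": 2.8},{"tx": -0.005,"ty": 0.035,"tz": -0.012,"rz": 2.7},{"tx": -0.004,"ty": 0.034,"tz": -0.012,"rz": 2.8},{"tx": -0.002,"ty": 0.035,"tz": -0.013,"rz": 2.8},{"tx": -0.018,"ty": 0.03,"rz": 3.3}]'

```text
$.deltas[0]: bad value
```

Call:
step_arm --deltas '[{"tx": -0.017,"ty": 0.031,"rz": 3.4},{"tx": -0.015,"ty": 0.032,"rz": 3.3},{"tx": -0.013,"ty": 0.033,"rz": 3.3},{"tx": -0.011,"ty": 0.033,"rz": 3.4},{"tx": -0.009,"ty": 0.034,"rz": 3.3}]'

```text
$.deltas[0]: bad value
```

Call:
step_arm --deltas '[{"tx": -0.007,"ty": 0.034,"rz": 3.3},{"tx": -0.005,"ty": 0.035,"rz": 3.4},{"tx": -0.003,"ty": 0.035,"rz": 3.3}]'

```text
$.deltas[0]: bad value
```

Call:
step_arm --deltas '[{"tx": -0.015,"ty": 0.031,"tz": -0.012,"rx": 0,"ry": 0,"rz": 2.8,"gripper": 0.06},{"tx": -0.013,"ty": 0.033,"tz": -0.013,"rx": 0,"ry": 0,"rz": 2.8,"gripper": 0.06},{"tx": -0.012,"ty": 0.032,"tz": -0.012,"rx": 0,"ry": 0,"rz": 2.7,"gripper": 0.06},{"tx": -0.011,"ty": 0.034,"tz": -0.012,"rx": 0,"ry": 0,"rz": 2.8,"gripper": 0.06},{"tx": -0.008,"ty": 0.033,"tz": -0.013,"rx": 0,"ry": 0,"rz": 2.8,"gripper": 0.06}]'

```text
t: 0.52
position: [0.295, 0.4892, 0.2818]
ee_rot: [[0.485, 0.874, -0.0], [0.874, -0.485, -0.001], [-0.001, 0.0, -1.0]]
force: [0.3, 0.7, 0.5]
opening: 0.0599
```

Call:
step_arm --deltas '[{"tx": -0.007,"ty": 0.034,"tz": -0.012,"rx": 0,"ry": 0,"rz": 2.8,"gripper": 0.06},{"tx": -0.005,"ty": 0.035,"tz": -0.012,"rx": 0,"ry": 0,"rz": 2.7,"gripper": 0.06},{"tx": -0.004,"ty": 0.034,"tz": -0.012,"rx": 0,"ry": 0,"rz": 2.8,"gripper": 0.06},{"tx": -0.002,"ty": 0.035,"tz": -0.013,"rx": 0,"ry": 0,"rz": 2.8,"gripper": 0.06},{"tx": -0.018,"ty": 0.03,"tz": 0,"rx": 0,"ry": 0,"rz": 3.3,"gripper": 0.06}]'

```text
t: 0.93
position: [0.4148, 0.3673, 0.3322]
ee_rot: [[0.688, 0.725, 0.003], [0.725, -0.688, 0.002], [0.004, 0.001, -1.0]]
force: [-0.8, -1.0, 0.0]
opening: 0.0597
```

Call:
step_arm --deltas '[{"tx": -0.017,"ty": 0.031,"tz": 0,"rx": 0,"ry": 0,"rz": 3.4,"gripper": 0.06},{"tx": -0.015,"ty": 0.032,"tz": 0,"rx": 0,"ry": 0,"rz": 3.3,"gripper": 0.06},{"tx": -0.013,"ty": 0.033,"tz": 0,"rx": 0,"ry": 0,"rz": 3.3,"gripper": 0.06},{"tx": -0.011,"ty": 0.033,"tz": 0,"rx": 0,"ry": 0,"rz": 3.4,"gripper": 0.06},{"tx": -0.009,"ty": 0.034,"tz": 0,"rx": 0,"ry": 0,"rz": 3.3,"gripper": 0.06}]'

```text
t: 1.35
position: [0.4666, 0.1984, 0.3306]
ee_rot: [[0.867, 0.497, -0.0], [0.497, -0.867, -0.0], [-0.0, -0.0, -1.0]]
force: [0.6, -0.5, -0.3]
opening: 0.0601
```

Call:
step_arm --deltas '[{"tx": -0.007,"ty": 0.034,"tz": 0,"rx": 0,"ry": 0,"rz": 3.3,"gripper": 0.06},{"tx": -0.005,"ty": 0.035,"tz": 0,"rx": 0,"ry": 0,"rz": 3.4,"gripper": 0.06},{"tx": -0.003,"ty": 0.035,"tz": 0,"rx": 0,"ry": 0,"rz": 3.3,"gripper": 0.06},{"tx": -0.007,"ty": 0.035,"tz": 0.01,"rx": 0,"ry": 0,"rz": 0.9,"gripper": 0.06},{"tx": -0.005,"ty": 0.035,"tz": 0.01,"rx": 0,"ry": 0,"rz": 1,"gripper": 0.06}]'

```text
t: 1.77
position: [0.5122, 0.0287, 0.3107]
ee_rot: [[0.951, 0.31, 0.001], [0.31, -0.951, -0.0], [0.001, 0.0, -1.0]]
force: [-0.0, -0.0, 0.1]
opening: 0.0599
```

Call:
step_arm --deltas '[{"tx": -0.006,"ty": 0.035,"tz": 0.01,"rx": 0,"ry": 0,"rz": 0.9,"gripper": 0.06},{"tx": -0.005,"ty": 0.035,"tz": 0.01,"rx": 0,"ry": 0,"rz": 0.9,"gripper": 0.06},{"tx": -0.004,"ty": 0.035,"tz": 0.01,"rx": 0,"ry": 0,"rz": 0.9,"gripper": 0.06},{"tx": -0.004,"ty": 0.035,"tz": 0.01,"rx": 0,"ry": 0,"rz": 1,"gripper": 0.06},{"tx": -0.003,"ty": 0.035,"tz": 0.01,"rx": 0,"ry": 0,"rz": 0.9,"gripper": 0.06}]'

```text
t: 2.18
position: [0.5397, -0.1454, 0.2601]
ee_rot: [[0.973, 0.233, -0.001], [0.233, -0.973, 0.0], [-0.0, -0.0, -1.0]]
force: [0.3, 1.2, 0.3]
opening: 0.06
```

Call:
step_arm --deltas '[{"tx": -0.002,"ty": 0.035,"tz": 0.01,"rx": 0,"ry": 0,"rz": 0.9,"gripper": 0.06},{"tx": 0,"ty": 0,"tz": 0.028,"rx": 0,"ry": 0,"rz": 0,"gripper": 0.06},{"tx": 0,"ty": 0,"tz": 0.015,"rx": 0,"ry": 0,"rz": 0,"gripper": 0.06},{"tx": 0,"ty": 0,"tz": 0,"rx": 0,"ry": 0,"rz": 0,"gripper": 0.06}]'

```text
t: 2.52
position: [0.544, -0.1781, 0.204]
ee_rot: [[0.976, 0.217, -0.007], [0.217, -0.976, 0.002], [-0.006, -0.003, -1.0]]
force: [-0.8, 0.7, -1.0]
opening: 0.0596
```

Run:
```python
from cell import sensors,capture
from h import *
s=sensors.sense();print(s['t'],np.round(s['joint_positions'],1))
for n,(x0,y0,x1,y1) in dict(top=(320,120,420,240),scene=(240,90,340,200)).items():
    im=capture(n)["image"];cv2.imwrite(f"pics/{n}1.png",im);cv2.imwrite(f"pics/{n}1z.png",cv2.resize(im[y0:y1,x0:x1],None,fx=5,fy=5,interpolation=cv2.INTER_CUBIC))
show([([.547,-.180,.137],yawR(12.6),None)])
```

```text
2.5167 [ 5.3 25.8 15.9 95.4 -7.9 60.3 36.1]
{"ty":0.001,"tz":0.035},{"tx":0.001,"ty":0.001,"tz":0.036,"ry":0.1}, | [ 0.547 -0.18   0.137]
```

View pics/top1z.png

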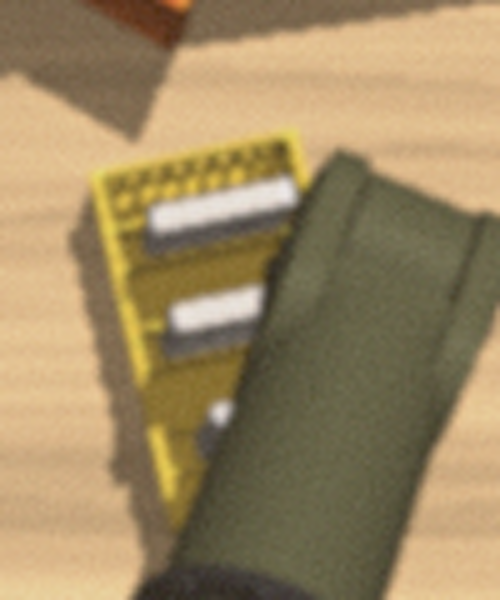

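View pics/scene1z.png

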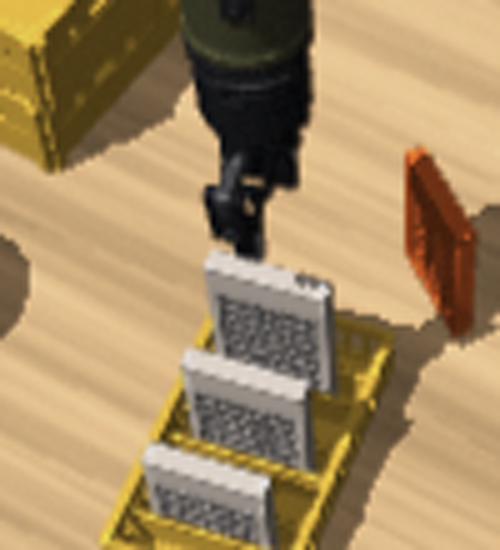

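Run:
```python
from h import *
for X in ([.544,-.178,.193],[.544+.030*.976,-.178+.03*.217,.193],[.547,-.18,.159]): print((proj('scene',X)-[240,90])*5)
```

```text
[267.2444168  241.89516768]
[252.10886459 273.71296617]
[265.45433469 272.32520877]
```

Run:
```python
from h import *
im=cv2.imread('pics/scene1.png');c=cv2.resize(im[95:155,265:325],None,fx=10,fy=10,interpolation=cv2.INTER_CUBIC)
a=np.array([.976,.217,0])
for k,o in enumerate((-.03,0,.03)):
  for z in (.193,.204,.25):
    q=(proj('scene',np.array([.544,-.178,z])+a*o)-[265,95]+.5)*10;cv2.circle(c,tuple(int(v) for v in q),3,(0,255*(k==0),255),-1)
cv2.imwrite('pics/s1zz.png',c)
```

```text
(no output)
```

View pics/s1zz.png

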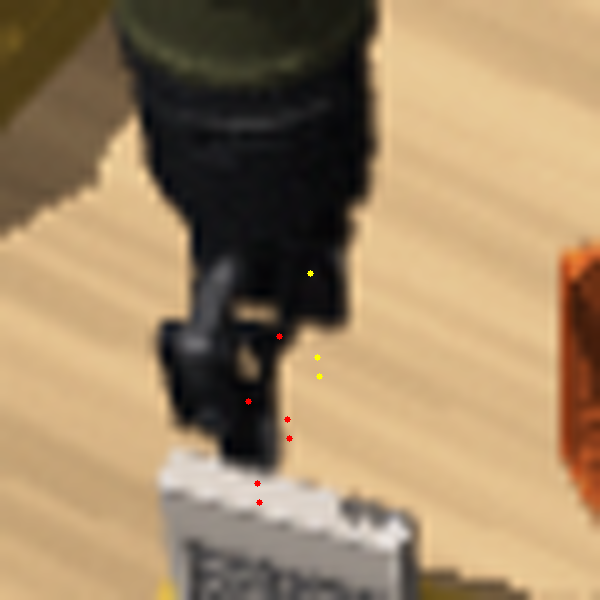

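Call:
step_arm --deltas '[{"tx": 0.001,"ty": 0.001,"tz": 0.035,"rx": 0,"ry": 0,"rz": 0,"gripper": 0.06},{"tx": 0.001,"ty": 0.001,"tz": 0.032,"rx": 0,"ry": 0,"rz": 0,"gripper": 0.06},{"tx": 0,"ty": 0,"tz": 0,"rx": 0,"ry": 0,"rz": 0,"gripper": 0.06}]'

```text
t: 2.87
position: [0.5468, -0.1781, 0.1373]
ee_rot: [[0.976, 0.22, -0.006], [0.22, -0.976, 0.002], [-0.005, -0.003, -1.0]]
force: [-0.7, 1.2, 0.1]
opening: 0.0601
```

Call:
step_arm --deltas '[{"tx": 0,"ty": 0,"tz": 0,"rx": 0,"ry": 0,"rz": 0,"gripper": 0.026},{"tx": 0,"ty": 0,"tz": 0,"rx": 0,"ry": 0,"rz": 0,"gripper": 0.022},{"tx": 0,"ty": 0,"tz": 0,"rx": 0,"ry": 0,"rz": 0,"gripper": 0.01},{"tx": 0,"ty": 0,"tz": 0,"rx": 0,"ry": 0,"rz": 0,"gripper": 0.01},{"tx": 0,"ty": 0,"tz": 0,"rx": 0,"ry": 0,"rz": 0,"gripper": 0.01}]'

```text
t: 3.28
position: [0.55, -0.1802, 0.1434]
ee_rot: [[0.976, 0.218, 0.004], [0.218, -0.976, -0.001], [0.004, 0.002, -1.0]]
force: [0.9, -0.2, 6.9]
opening: 0.0156
```

Call:
step_arm --deltas '[{"tx": 0,"ty": 0,"tz": 0,"rx": 0,"ry": 0,"rz": 0,"gripper": 0.01},{"tx": 0,"ty": 0,"tz": 0,"rx": 0,"ry": 0,"rz": 0,"gripper": 0.01}]'

```text
t: 3.45
position: [0.55, -0.1802, 0.1434]
ee_rot: [[0.976, 0.218, 0.004], [0.218, -0.976, -0.001], [0.004, 0.002, -1.0]]
force: [-0.5, 1.9, 6.6]
opening: 0.0158
```

Run:
```python
from cell import sensors,capture
from h import *
s=sensors.sense();print({k:np.round(v,4).tolist() for k,v in s.items()})
im=capture('scene')["image"];cv2.imwrite(f"pics/scene2z.png",cv2.resize(im[100:170,260:330],None,fx=8,fy=8,interpolation=cv2.INTER_CUBIC))
```

```text
{'t': 3.45, 'joint_positions': [6.0708, 29.4361, 14.9381, 99.8287, -9.3211, 51.6927, 37.5447], 'joint_vel': [0.0249, 0.0091, -0.1078, -0.0067, -0.0185, 0.0397, -0.0113], 'tau': [0.1772, -54.1972, 4.224, -20.0066, 0.0102, -0.3333, -0.0405], 'position': [0.55, -0.1802, 0.1434], 'ee_rot': [[0.9758, 0.2184, 0.0042], [0.2184, -0.9759, -0.001], [0.0039, 0.0019, -1.0]], 'force': [-0.4629, 1.8676, 6.6381], 'wrist_torque': [0.1177, 0.1558, 0.0411], 'opening': 0.0158}
```

View pics/scene2z.png

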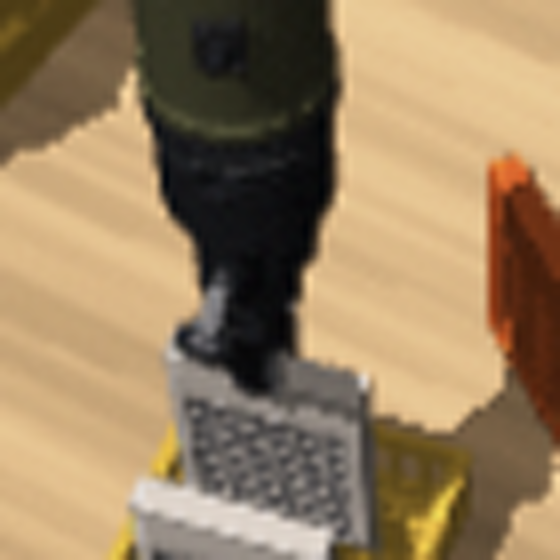

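Run:
```python
from h import *
R=slotR();d=.137
show([([.55,-.18,.325],yawR(12.6),None),([.57,0.02,.36],yawR(10),None),(O[1]+SZ*(d+.12),R,None),(O[1]+SZ*(d+.075),R,None)])
```

```text
{"tz":-0.036},{"tz":-0.037,"ry":-0.1},{"tz":-0.036,"rx":0.1},{"tz":-0.036,"ry":-0.1},{"tz":-0.037},
 | [ 0.55  -0.18   0.325]
{"tx":0.011,"ty":-0.032,"tz":-0.006,"rz":0.4},{"tx":0.01,"ty":-0.032,"tz":-0.006,"rz":0.5},{"tx":0.01,"ty":-0.032,"tz":-0.005,"rz":0.4},{"tx":0.01,"ty":-0.032,"tz":-0.006,"rz":0.4},{"tx":0.01,"ty":-0.032,"tz":-0.006,"rz":0.5},
{"tx":0.009,"ty":-0.032,"tz":-0.006,"rz":0.4}, | [0.57 0.02 0.36]
{"tx":0.006,"ty":-0.033,"tz":0.01,"rx":-0.1,"ry":5,"rz":0.5},{"tx":0.004,"ty":-0.033,"tz":0.011,"rx":-0.1,"ry":5,"rz":0.6},{"tx":0.004,"ty":-0.034,"tz":0.012,"rx":-0.2,"ry":5,"rz":0.5},{"tx":0.002,"ty":-0.033,"tz":0.011,"rx":-0.1,"ry":5,"rz":0.6},
{"ty":-0.033,"tz":0.011,"rx":-0.1,"ry":5,"rz":0.5}, | [0.569 0.188 0.308]
{"tz":0.023},{"tz":0.022}, | [0.588 0.19  0.267]
```

Call:
step_arm --deltas '[{"tx": 0,"ty": 0,"tz": -0.01,"rx": 0,"ry": 0,"rz": 0,"gripper": 0.01},{"tx": 0,"ty": 0,"tz": -0.02,"rx": 0,"ry": 0,"rz": 0,"gripper": 0.01},{"tx": 0,"ty": 0,"tz": -0.03,"rx": 0,"ry": 0,"rz": 0,"gripper": 0.01}]'

```text
t: 3.75
position: [0.5473, -0.1793, 0.2008]
ee_rot: [[0.976, 0.218, -0.004], [0.218, -0.976, 0.001], [-0.003, -0.002, -1.0]]
force: [1.1, -0.2, -1.6]
opening: 0.0159
```

Call:
step_arm --deltas '[{"tx": 0,"ty": 0,"tz": -0.035,"rx": 0,"ry": 0,"rz": 0,"gripper": 0.01},{"tx": 0,"ty": 0,"tz": -0.035,"rx": 0,"ry": 0,"rz": 0,"gripper": 0.01},{"tx": 0,"ty": 0,"tz": -0.035,"rx": 0,"ry": 0,"rz": 0,"gripper": 0.01},{"tx": 0,"ty": 0,"tz": -0.02,"rx": 0,"ry": 0,"rz": 0,"gripper": 0.01}]'

```text
t: 4.08
position: [0.5491, -0.1805, 0.3316]
ee_rot: [[0.976, 0.218, 0.006], [0.218, -0.976, -0.002], [0.005, 0.003, -1.0]]
force: [1.0, -0.4, -0.9]
opening: 0.0157
```

Run:
```python
from cell import sensors,capture
from h import *
s=sensors.sense();print({k:np.round(v,4).tolist() for k,v in s.items()})
im=capture('scene')["image"];cv2.imwrite(f"pics/scene3.png",im);cv2.imwrite(f"pics/scene3z.png",cv2.resize(im[70:170,250:350],None,fx=6,fy=6,interpolation=cv2.INTER_CUBIC))
```

```text
{'t': 4.0833, 'joint_positions': [4.6739, 21.1792, 17.0471, 82.22, -6.2543, 77.1711, 34.56], 'joint_vel': [-0.1946, -4.991, 1.1339, -25.2719, 1.9259, 30.744, -2.1239], 'tau': [-0.573, -51.8615, 3.1618, -25.2025, -0.0539, -0.1954, -0.0007], 'position': [0.5491, -0.1805, 0.3316], 'ee_rot': [[0.976, 0.2177, 0.0059], [0.2177, -0.976, -0.0019], [0.0054, 0.0031, -1.0]], 'force': [0.9926, -0.4443, -0.9333], 'wrist_torque': [-0.0296, -0.0782, 0.0431], 'opening': 0.0157}
```

View pics/scene3z.png

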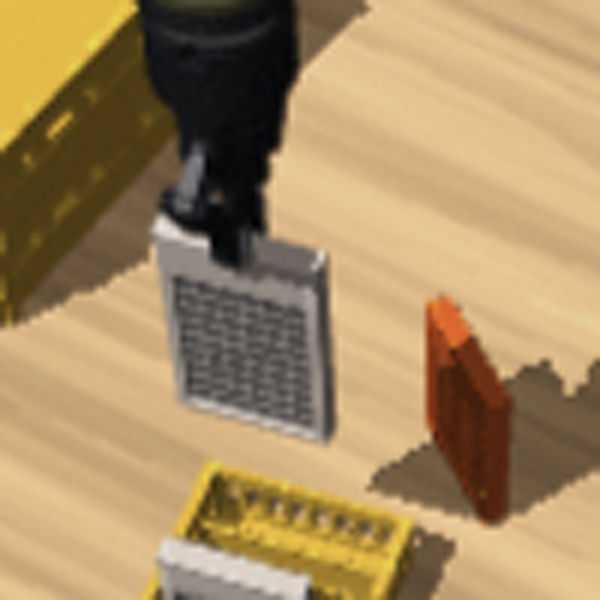

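Call:
step_arm --deltas '[{"tx": 0.011,"ty": -0.032,"tz": -0.006,"rx": 0,"ry": 0,"rz": 0.4,"gripper": 0.01},{"tx": 0.01,"ty": -0.032,"tz": -0.006,"rx": 0,"ry": 0,"rz": 0.5,"gripper": 0.01},{"tx": 0.01,"ty": -0.032,"tz": -0.006,"rx": 0,"ry": 0,"rz": 0.4,"gripper": 0.01},{"tx": 0.01,"ty": -0.032,"tz": -0.006,"rx": 0,"ry": 0,"rz": 0.4,"gripper": 0.01},{"tx": 0.01,"ty": -0.032,"tz": -0.006,"rx": 0,"ry": 0,"rz": 0.5,"gripper": 0.01}]'

```text
t: 4.55
position: [0.5655, -0.0114, 0.3573]
ee_rot: [[0.984, 0.18, 0.001], [0.18, -0.984, 0.0], [0.001, 0.0, -1.0]]
force: [0.5, 0.2, -2.0]
opening: 0.0156
```

Call:
step_arm --deltas '[{"tx": 0.009,"ty": -0.032,"tz": -0.006,"rx": 0,"ry": 0,"rz": 0.4,"gripper": 0.01},{"tx": 0.006,"ty": -0.033,"tz": 0.01,"rx": -0.1,"ry": 5,"rz": 0.5,"gripper": 0.01},{"tx": 0.004,"ty": -0.033,"tz": 0.011,"rx": -0.1,"ry": 5,"rz": 0.6,"gripper": 0.01},{"tx": 0.004,"ty": -0.034,"tz": 0.012,"rx": -0.2,"ry": 5,"rz": 0.5,"gripper": 0.01},{"tx": 0.002,"ty": -0.033,"tz": 0.011,"rx": -0.1,"ry": 5,"rz": 0.6,"gripper": 0.01}]'

```text
t: 4.97
position: [0.5689, 0.1567, 0.3209]
ee_rot: [[0.929, 0.135, 0.344], [0.126, -0.991, 0.047], [0.348, -0.001, -0.938]]
force: [0.4, -1.3, -1.8]
opening: 0.0157
```

Call:
step_arm --deltas '[{"tx": 0,"ty": -0.033,"tz": 0.011,"rx": -0.1,"ry": 5,"rz": 0.5,"gripper": 0.01},{"tx": 0,"ty": 0,"tz": 0.0,"rx": 0,"ry": 0,"rz": 0,"gripper": 0.01},{"tx": 0,"ty": 0,"tz": 0.0,"rx": 0,"ry": 0,"rz": 0,"gripper": 0.01},{"tx": 0,"ty": 0,"tz": 0.0,"rx": 0,"ry": 0,"rz": 0,"gripper": 0.01}]'

```text
t: 5.3
position: [0.5684, 0.1879, 0.3102]
ee_rot: [[0.899, 0.127, 0.419], [0.115, -0.992, 0.053], [0.423, 0.0, -0.906]]
force: [1.3, 0.2, -1.5]
opening: 0.0159
```

Run:
```python
from cell import sensors,capture
from h import *
s=sensors.sense();print({k:np.round(v,4).tolist() for k,v in s.items() if k in('t','position','force','joint_positions')})
p=np.array(s['position']);R=np.array(s['ee_rot'])
print('angle err',Ro.from_matrix(R.T@slotR()).as_rotvec(degrees=True).round(2),'slot coords',[(p-O[1])@v for v in (slotR()[:,0],SY,SZ)])
for n,(x0,y0,x1,y1) in dict(top=(220,130,320,240),scene=(330,130,430,240)).items():
    im=capture(n)["image"];cv2.imwrite(f"pics/{n}4.png",im);c=cv2.resize(im[y0:y1,x0:x1],None,fx=5.4,fy=5.4,interpolation=cv2.INTER_CUBIC)
    for b in (-.048,.048):
      for t in (-.009,.009):
        q=p+R@[t,b,.137];u=(proj(n,q)-[x0,y0]+.5)*5.4;cv2.circle(c,tuple(int(v) for v in u),2,(0,0,255),-1)
    cv2.imwrite(f"pics/{n}4z.png",c)
show([(O[1]+SZ*(.137+.075),slotR(),None),(O[1]+SZ*(.137+.04),slotR(),3)])
```

```text
{'t': 5.3, 'joint_positions': [-35.8169, 10.319, 12.7721, 105.8955, 7.1767, 40.2059, -20.9439], 'position': [0.5684, 0.1879, 0.3102], 'force': [1.3209, 0.1504, -1.4963]}
angle err [ 0.01 -0.    0.04] slot coords [np.float64(-0.00024797022223111364), np.float64(-2.319464153306605e-06), np.float64(0.25967701603267607)]
{"ty":-0.001,"tz":0.024,"rz":-0.1},{"tx":-0.001,"ty":-0.001,"tz":0.023,"rx":0.1,"ry":-0.1}, | [0.588 0.191 0.268]
{"tz":0.012},{"tz":0.012},{"tz":0.011},
 | [0.603 0.193 0.236]
```

View pics/top4z.png

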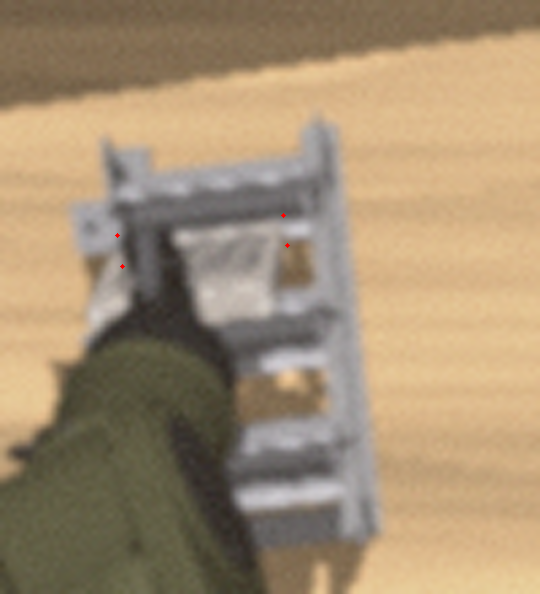

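View pics/scene4z.png

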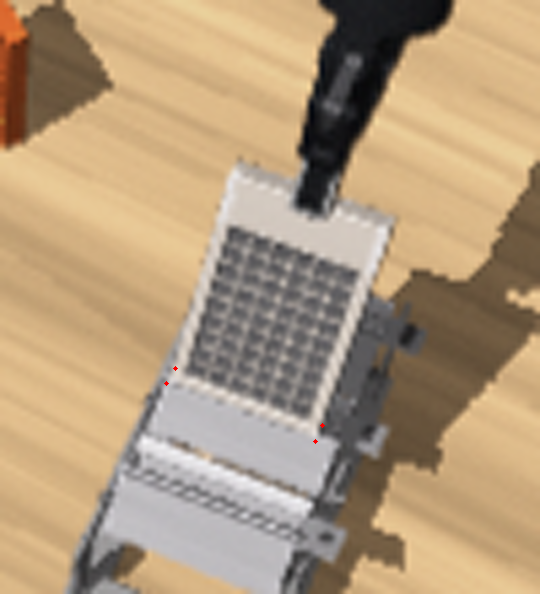

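Call:
step_arm --deltas '[{"tx": 0,"ty": 0.001,"tz": 0.024,"rx": 0,"ry": 0,"rz": 0,"gripper": 0.01},{"tx": 0,"ty": 0.001,"tz": 0.023,"rx": 0,"ry": 0,"rz": 0,"gripper": 0.01},{"tx": 0,"ty": 0,"tz": 0.014,"rx": 0,"ry": 0,"rz": 0,"gripper": 0.01},{"tx": 0,"ty": 0,"tz": 0,"rx": 0,"ry": 0,"rz": 0,"gripper": 0.01},{"tx": 0,"ty": 0,"tz": 0,"rx": 0,"ry": 0,"rz": 0,"gripper": 0.01}]'

```text
t: 5.82
position: [0.5952, 0.1877, 0.254]
ee_rot: [[0.9, 0.123, 0.419], [0.112, -0.992, 0.051], [0.422, 0.001, -0.907]]
force: [0.2, -1.4, -0.6]
opening: 0.0156
```

```bash
cat > look.py <<'E'
import sys
from cell import sensors,capture
from h import *
tag,slot,d=sys.argv[1],int(sys.argv[2]),float(sys.argv[3])
s=sensors.sense();print({k:np.round(v,4).tolist() for k,v in s.items() if k in('t','position','force','opening')})
p=np.array(s['position']);R=np.array(s['ee_rot'])
print('angle err',Ro.from_matrix(R.T@slotR()).as_rotvec(degrees=True).round(2),'slot coords x,y,bottom',np.round([(p-O[slot])@v for v in (slotR()[:,0],SY,SZ)]-np.array([0,0,d]),4))
for n,(x0,y0,x1,y1) in dict(top=(220,130,320,240),scene=(330,150,430,260)).items():
    im=capture(n)["image"];cv2.imwrite(f"pics/{n}_{tag}.png",im);c=cv2.resize(im[y0:y1,x0:x1],None,fx=5.4,fy=5.4,interpolation=cv2.INTER_CUBIC)
    cv2.imwrite(f"pics/{n}_{tag}z.png",c)
E
python3 look.py 5 1 .137
```

```text
{'t': 5.8167, 'position': [0.5952, 0.1877, 0.254], 'force': [0.1834, -1.4473, -0.6082], 'opening': 0.0156}
angle err [ 0.12  0.06 -0.13] slot coords x,y,bottom [ 0.0001 -0.0036  0.0604]
```

View pics/top_5z.png

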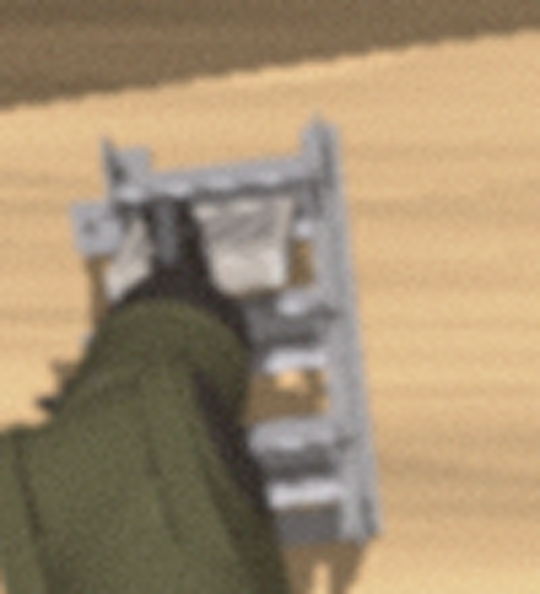

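View pics/scene_5z.png

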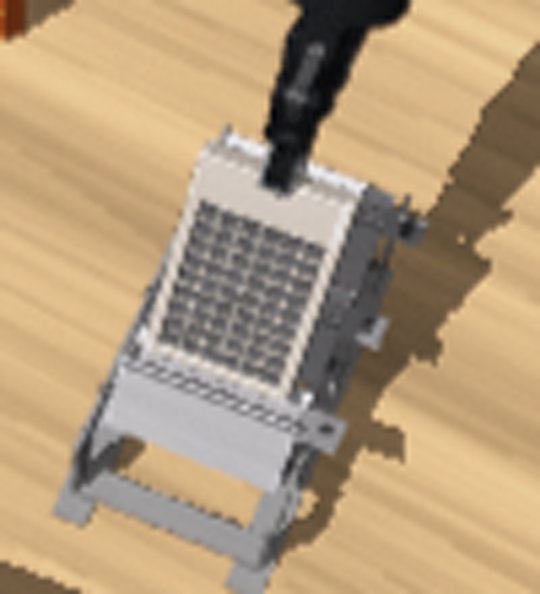

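Call:
step_arm --deltas '[{"tx": 0,"ty": 0,"tz": 0.008,"rx": 0,"ry": 0,"rz": 0,"gripper": 0.01},{"tx": 0,"ty": 0,"tz": 0.008,"rx": 0,"ry": 0,"rz": 0,"gripper": 0.01},{"tx": 0,"ty": 0,"tz": 0,"rx": 0,"ry": 0,"rz": 0,"gripper": 0.01}]'

```text
t: 6.17
position: [0.6011, 0.1903, 0.2384]
ee_rot: [[0.899, 0.126, 0.418], [0.115, -0.992, 0.053], [0.422, 0.0, -0.907]]
force: [0.7, 0.5, -1.4]
opening: 0.0157
```

Call:
step_arm --deltas '[{"tx": 0,"ty": 0,"tz": 0.008,"rx": 0,"ry": 0,"rz": 0,"gripper": 0.01},{"tx": 0,"ty": 0,"tz": 0.008,"rx": 0,"ry": 0,"rz": 0,"gripper": 0.01},{"tx": 0,"ty": 0,"tz": 0,"rx": 0,"ry": 0,"rz": 0,"gripper": 0.01}]'

```text
t: 6.42
position: [0.6078, 0.1911, 0.2232]
ee_rot: [[0.9, 0.126, 0.418], [0.115, -0.992, 0.053], [0.421, 0.001, -0.907]]
force: [-0.3, -0.1, -1.9]
opening: 0.0156
```

```bash
python3 look.py 6 1 .137
```

```text
{'t': 6.4167, 'position': [0.6078, 0.1911, 0.2232], 'force': [-0.2968, -0.103, -1.888], 'opening': 0.0156}
angle err [0.04 0.1  0.02] slot coords x,y,bottom [-0.0012 -0.0018  0.0271]
```

View pics/scene_6z.png

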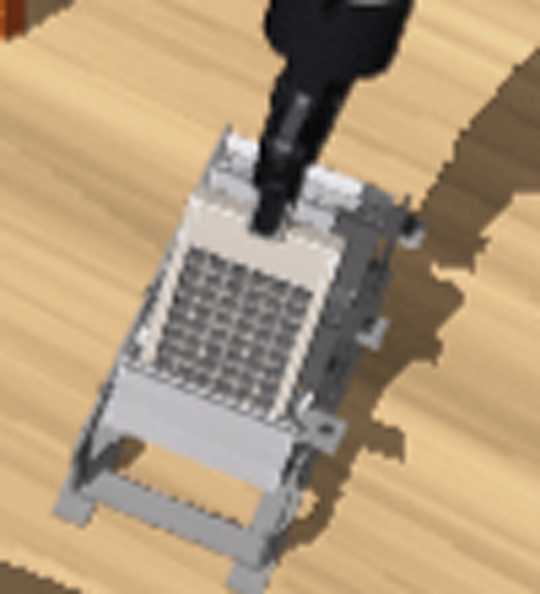

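Call:
step_arm --deltas '[{"tx": 0,"ty": 0,"tz": 0.007,"rx": 0,"ry": 0,"rz": 0,"gripper": 0.01},{"tx": 0,"ty": 0,"tz": 0.007,"rx": 0,"ry": 0,"rz": 0,"gripper": 0.01},{"tx": 0,"ty": 0,"tz": 0.004,"rx": 0,"ry": 0,"rz": 0,"gripper": 0.01},{"tx": 0,"ty": 0,"tz": 0,"rx": 0,"ry": 0,"rz": 0,"gripper": 0.01}]'

```text
t: 6.85
position: [0.6154, 0.192, 0.2075]
ee_rot: [[0.9, 0.126, 0.418], [0.115, -0.992, 0.053], [0.421, 0.001, -0.907]]
force: [0.5, 0.0, -0.8]
opening: 0.0156
```

Call:
step_arm --deltas '[{"tx": 0,"ty": 0,"tz": 0.004,"rx": 0,"ry": 0,"rz": 0,"gripper": 0.01},{"tx": 0,"ty": 0,"tz": 0,"rx": 0,"ry": 0,"rz": 0,"gripper": 0.01},{"tx": 0,"ty": 0,"tz": 0,"rx": 0,"ry": 0,"rz": 0,"gripper": 0.01}]'

```text
t: 7.1
position: [0.6171, 0.1923, 0.2049]
ee_rot: [[0.899, 0.126, 0.419], [0.115, -0.992, 0.053], [0.422, 0.0, -0.906]]
force: [-0.3, -0.6, -1.1]
opening: 0.016
```

Call:
step_arm --deltas '[{"tx": 0,"ty": 0,"tz": 0.004,"rx": 0,"ry": 0,"rz": 0,"gripper": 0.01},{"tx": 0,"ty": 0,"tz": 0,"rx": 0,"ry": 0,"rz": 0,"gripper": 0.01},{"tx": 0,"ty": 0,"tz": 0,"rx": 0,"ry": 0,"rz": 0,"gripper": 0.01}]'

```text
t: 7.35
position: [0.6187, 0.1925, 0.2013]
ee_rot: [[0.899, 0.126, 0.419], [0.114, -0.992, 0.053], [0.422, 0.0, -0.906]]
force: [-0.2, 0.1, -1.6]
opening: 0.0158
```

Call:
step_arm --deltas '[{"tx": 0,"ty": 0,"tz": 0.003,"rx": 0,"ry": 0,"rz": 0,"gripper": 0.01},{"tx": 0,"ty": 0,"tz": 0,"rx": 0,"ry": 0,"rz": 0,"gripper": 0.01},{"tx": 0,"ty": 0,"tz": 0,"rx": 0,"ry": 0,"rz": 0,"gripper": 0.01}]'

```text
t: 7.6
position: [0.6204, 0.1934, 0.2006]
ee_rot: [[0.898, 0.127, 0.421], [0.114, -0.992, 0.055], [0.425, -0.001, -0.905]]
force: [-6.3, -0.6, 11.1]
opening: 0.0158
```

Call:
step_arm --deltas '[{"tx": 0,"ty": 0,"tz": -0.002,"rx": 0,"ry": 0,"rz": 0,"gripper": 0.01},{"tx": 0,"ty": 0,"tz": 0,"rx": 0,"ry": 0,"rz": 0,"gripper": 0.018},{"tx": 0,"ty": 0,"tz": 0,"rx": 0,"ry": 0,"rz": 0,"gripper": 0.022},{"tx": 0,"ty": 0,"tz": 0,"rx": 0,"ry": 0,"rz": 0,"gripper": 0.028},{"tx": 0,"ty": 0,"tz": 0,"rx": 0,"ry": 0,"rz": 0,"gripper": 0.036}]'

```text
t: 8.02
position: [0.6194, 0.1926, 0.2005]
ee_rot: [[0.899, 0.126, 0.42], [0.114, -0.992, 0.053], [0.423, 0.0, -0.906]]
force: [0.1, -0.0, -0.1]
opening: 0.0357
```

Call:
step_arm --deltas '[{"tx": 0,"ty": 0,"tz": 0,"rx": 0,"ry": 0,"rz": 0,"gripper": 0.045},{"tx": 0,"ty": 0,"tz": 0,"rx": 0,"ry": 0,"rz": 0,"gripper": 0.05},{"tx": 0,"ty": 0,"tz": 0,"rx": 0,"ry": 0,"rz": 0,"gripper": 0.05},{"tx": 0,"ty": 0,"tz": 0,"rx": 0,"ry": 0,"rz": 0,"gripper": 0.05}]'

```text
t: 8.35
position: [0.6192, 0.1926, 0.2006]
ee_rot: [[0.899, 0.126, 0.419], [0.114, -0.992, 0.053], [0.423, 0.0, -0.906]]
force: [0.1, -0.7, -0.4]
opening: 0.0501
```

```bash
python3 look.py 7 1 .137
```

```text
{'t': 8.35, 'position': [0.6192, 0.1926, 0.2006], 'force': [0.0579, -0.748, -0.4014], 'opening': 0.0501}
angle err [ 0.   -0.01  0.  ] slot coords x,y,bottom [-0.0003 -0.0018  0.0017]
```

View pics/scene_7z.png

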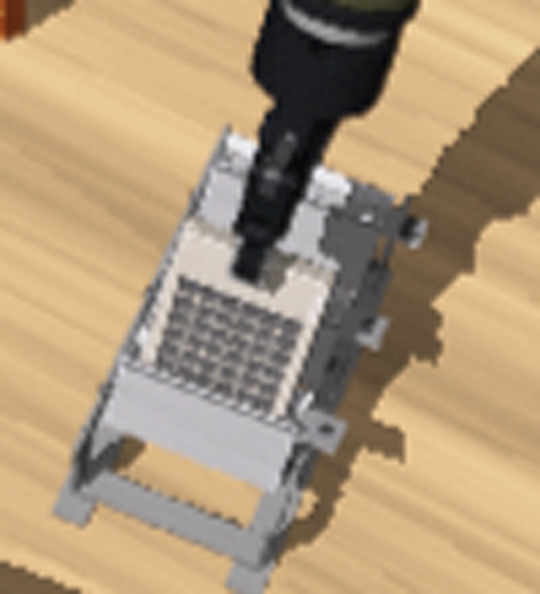

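View pics/top_7z.png

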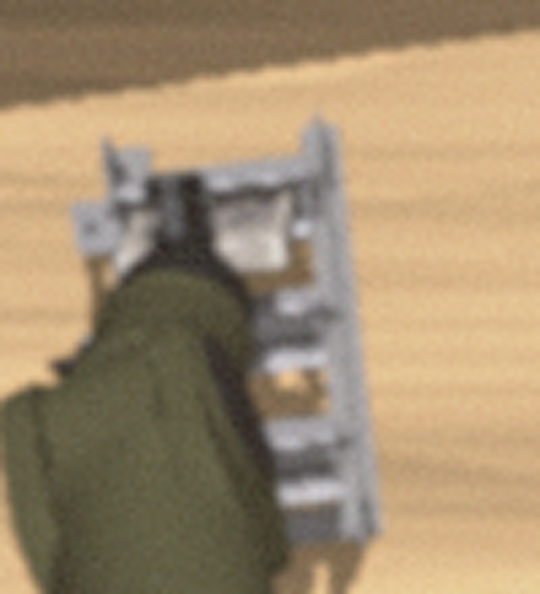

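Run:
```python
from h import *
show([(O[1]+SZ*(.137+.09),slotR(),None),([.59,0.02,.30],yawR(10.5),None),([.616,-.155,.19],yawR(12.5),None),([.616,-.155,.112],yawR(12.5),3)])
```

```text
{"ty":-0.001,"tz":-0.029},{"tz":-0.03},{"ty":-0.001,"tz":-0.029}, | [0.582 0.19  0.28 ]
{"tx":-0.001,"ty":0.034,"tz":-0.005,"rx":0.1,"ry":-5,"rz":-0.6},{"tx":-0.001,"ty":0.034,"tz":-0.004,"rx":0.2,"ry":-5,"rz":-0.7},
{"tx":-0.003,"ty":0.034,"tz":-0.005,"rx":0.1,"ry":-5,"rz":-0.6},{"tx":-0.003,"ty":0.033,"tz":-0.004,"rx":0.2,"ry":-5,"rz":-0.7},{"tx":-0.004,"ty":0.034,"tz":-0.005,"rx":0.1,"ry":-5,"rz":-0.6}, | [0.59 0.02 0.3 ]
{"tx":-0.001,"ty":0.029,"tz":0.018,"rz":-0.3},{"tx":-0.001,"ty":0.03,"tz":0.019,"rz":-0.4},
{"tx":-0.002,"ty":0.029,"tz":0.018,"rz":-0.3},{"tx":-0.001,"ty":0.03,"tz":0.019,"rz":-0.3},{"tx":-0.002,"ty":0.029,"tz":0.018,"rz":-0.4},{"tx":-0.002,"ty":0.03,"tz":0.018,"rz":-0.3}, | [ 0.616 -0.155  0.19 ]
{"tz":0.026},
{"tz":0.026},{"tz":0.026}, | [ 0.616 -0.155  0.112]
```

Call:
step_arm --deltas '[{"tx": 0,"ty": 0,"tz": -0.01,"rx": 0,"ry": 0,"rz": 0,"gripper": 0.05},{"tx": 0,"ty": 0,"tz": -0.025,"rx": 0,"ry": 0,"rz": 0,"gripper": 0.05},{"tx": 0,"ty": 0,"tz": -0.028,"rx": 0,"ry": 0,"rz": 0,"gripper": 0.05},{"tx": 0,"ty": 0,"tz": -0.028,"rx": 0,"ry": 0,"rz": 0,"gripper": 0.05}]'

```text
t: 8.78
position: [0.5801, 0.1873, 0.2841]
ee_rot: [[0.899, 0.126, 0.419], [0.114, -0.992, 0.053], [0.422, 0.0, -0.907]]
force: [-0.4, 0.5, 0.6]
opening: 0.0498
```

Call:
step_arm --deltas '[{"tx": -0.001,"ty": 0.034,"tz": -0.005,"rx": 0.1,"ry": -5,"rz": -0.6,"gripper": 0.06},{"tx": -0.001,"ty": 0.034,"tz": -0.004,"rx": 0.2,"ry": -5,"rz": -0.7,"gripper": 0.06},{"tx": -0.003,"ty": 0.034,"tz": -0.005,"rx": 0.1,"ry": -5,"rz": -0.6,"gripper": 0.06},{"tx": -0.003,"ty": 0.033,"tz": -0.004,"rx": 0.2,"ry": -5,"rz": -0.7,"gripper": 0.06},{"tx": -0.004,"ty": 0.034,"tz": -0.005,"rx": 0.1,"ry": -5,"rz": -0.6,"gripper": 0.06}]'

```text
t: 9.2
position: [0.5883, 0.0167, 0.3051]
ee_rot: [[0.983, 0.184, -0.002], [0.184, -0.983, 0.001], [-0.002, -0.001, -1.0]]
force: [1.1, 0.7, -1.3]
opening: 0.0601
```

Call:
step_arm --deltas '[{"tx": -0.001,"ty": 0.029,"tz": 0.018,"rx": 0,"ry": 0,"rz": -0.3,"gripper": 0.06},{"tx": -0.001,"ty": 0.03,"tz": 0.018,"rx": 0,"ry": 0,"rz": -0.4,"gripper": 0.06},{"tx": -0.002,"ty": 0.029,"tz": 0.018,"rx": 0,"ry": 0,"rz": -0.3,"gripper": 0.06},{"tx": -0.001,"ty": 0.03,"tz": 0.018,"rx": 0,"ry": 0,"rz": -0.3,"gripper": 0.06},{"tx": -0.002,"ty": 0.029,"tz": 0.018,"rx": 0,"ry": 0,"rz": -0.4,"gripper": 0.06}]'

```text
t: 9.62
position: [0.6104, -0.129, 0.213]
ee_rot: [[0.977, 0.212, 0.001], [0.212, -0.977, -0.0], [0.001, 0.001, -1.0]]
force: [0.0, 0.7, -0.3]
opening: 0.0598
```

Call:
step_arm --deltas '[{"tx": -0.002,"ty": 0.03,"tz": 0.018,"rx": 0,"ry": 0,"rz": -0.3,"gripper": 0.06},{"tx": 0,"ty": 0,"tz": 0,"rx": 0,"ry": 0,"rz": 0,"gripper": 0.06},{"tx": 0,"ty": 0,"tz": 0,"rx": 0,"ry": 0,"rz": 0,"gripper": 0.06}]'

```text
t: 9.87
position: [0.6136, -0.1596, 0.1943]
ee_rot: [[0.977, 0.213, -0.002], [0.213, -0.977, -0.001], [-0.002, 0.0, -1.0]]
force: [0.4, 0.8, -0.1]
opening: 0.0602
```

Run:
```python
from cell import sensors,capture
from h import *
for n,(x0,y0,x1,y1) in dict(scene=(250,90,420,250)).items():
    im=capture(n)["image"];cv2.imwrite(f"pics/{n}8.png",im);cv2.imwrite(f"pics/{n}8z.png",cv2.resize(im[y0:y1,x0:x1],None,fx=3.7,fy=3.7,interpolation=cv2.INTER_CUBIC))
show([([.616,-.155,.112],yawR(12.5),3)])
```

```text
{"tx":0.001,"ty":-0.001,"tz":0.028},{"tz":0.027},{"tx":0.001,"ty":-0.001,"tz":0.028,"rz":-0.1}, | [ 0.616 -0.155  0.112]
```

View pics/scene8z.png

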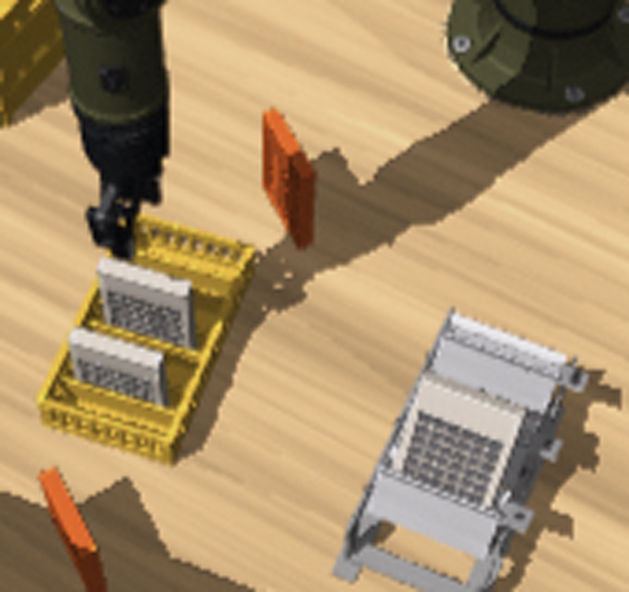

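Call:
step_arm --deltas '[{"tx": 0.002,"ty": -0.004,"tz": 0.02,"rx": 0,"ry": 0,"rz": 0,"gripper": 0.06},{"tx": 0.001,"ty": 0,"tz": 0.03,"rx": 0,"ry": 0,"rz": 0,"gripper": 0.06},{"tx": 0,"ty": 0,"tz": 0.032,"rx": 0,"ry": 0,"rz": 0,"gripper": 0.06},{"tx": 0,"ty": 0,"tz": 0,"rx": 0,"ry": 0,"rz": 0,"gripper": 0.06}]'

```text
t: 10.25
position: [0.6142, -0.1492, 0.1088]
ee_rot: [[0.976, 0.22, -0.007], [0.22, -0.976, 0.003], [-0.006, -0.004, -1.0]]
force: [-1.1, 0.8, -0.8]
opening: 0.0601
```

Call:
step_arm --deltas '[{"tx": 0,"ty": 0,"tz": 0,"rx": 0,"ry": 0,"rz": 0,"gripper": 0.026},{"tx": 0,"ty": 0,"tz": 0,"rx": 0,"ry": 0,"rz": 0,"gripper": 0.022},{"tx": 0,"ty": 0,"tz": 0,"rx": 0,"ry": 0,"rz": 0,"gripper": 0.01},{"tx": 0,"ty": 0,"tz": 0,"rx": 0,"ry": 0,"rz": 0,"gripper": 0.01},{"tx": 0,"ty": 0,"tz": 0,"rx": 0,"ry": 0,"rz": 0,"gripper": 0.01}]'

```text
t: 10.67
position: [0.6181, -0.1529, 0.1158]
ee_rot: [[0.976, 0.217, 0.004], [0.217, -0.976, -0.001], [0.004, 0.002, -1.0]]
force: [-0.5, 0.8, 6.4]
opening: 0.016
```

Call:
step_arm --deltas '[{"tx": 0,"ty": 0,"tz": 0,"rx": 0,"ry": 0,"rz": 0,"gripper": 0.01},{"tx": 0,"ty": 0,"tz": 0,"rx": 0,"ry": 0,"rz": 0,"gripper": 0.01}]'

```text
t: 10.83
position: [0.6181, -0.1529, 0.1158]
ee_rot: [[0.976, 0.217, 0.004], [0.217, -0.976, -0.001], [0.004, 0.002, -1.0]]
force: [-1.4, 0.6, 6.2]
opening: 0.0161
```

Run:
```python
from h import *
R=slotR();d=.108
H=O[2]+SZ*(d+.15);print(H)
show([([.618,-.153,.31],yawR(12.5),None),(H+[0,-.18,.03],R,None),(H,R,None),(O[2]+SZ*(d+.065),R,None)],(np.array([.6181,-.1529,.111]),yawR(12.5)))
```

```text
[0.48993623 0.17793983 0.30882741]
{"tz":-0.033},{"tz":-0.033},{"tz":-0.033},{"tz":-0.034},{"tz":-0.033},
{"tz":-0.033}, | [ 0.618 -0.153  0.31 ]
{"tx":-0.015,"ty":-0.029,"tz":-0.005,"rx":-0.2,"ry":4.2,"rz":0.9},{"tx":-0.016,"ty":-0.029,"tz":-0.006,"rx":-0.2,"ry":4.1,"rz":0.8},{"tx":-0.015,"ty":-0.029,"tz":-0.007,"rx":-0.2,"ry":4.2,"rz":0.9},{"tx":-0.016,"ty":-0.028,"tz":-0.009,"rx":-0.2,"ry":4.2,"rz":0.8},
{"tx":-0.015,"ty":-0.028,"tz":-0.009,"rx":-0.2,"ry":4.1,"rz":0.9},{"tx":-0.014,"ty":-0.028,"tz":-0.011,"rx":-0.1,"ry":4.2,"rz":0.9}, | [ 0.49  -0.002  0.339]
{"tx":0.002,"ty":-0.036,"tz":0.007},{"tx":0.001,"ty":-0.035,"tz":0.008},{"tx":0.002,"ty":-0.036,"tz":0.007},
{"tx":0.001,"ty":-0.036,"tz":0.007},{"tx":0.002,"ty":-0.036,"tz":0.008}, | [0.49  0.178 0.309]
{"tz":0.028},{"tz":0.029},{"tx":-0.001,"tz":0.028},
 | [0.525 0.183 0.231]
```

Call:
step_arm --deltas '[{"tx": 0,"ty": 0,"tz": -0.01,"rx": 0,"ry": 0,"rz": 0,"gripper": 0.01},{"tx": 0,"ty": 0,"tz": -0.02,"rx": 0,"ry": 0,"rz": 0,"gripper": 0.01},{"tx": 0,"ty": 0,"tz": -0.034,"rx": 0,"ry": 0,"rz": 0,"gripper": 0.01},{"tx": 0,"ty": 0,"tz": -0.034,"rx": 0,"ry": 0,"rz": 0,"gripper": 0.01},{"tx": 0,"ty": 0,"tz": -0.034,"rx": 0,"ry": 0,"rz": 0,"gripper": 0.01}]'

```text
t: 11.25
position: [0.6165, -0.1529, 0.248]
ee_rot: [[0.976, 0.216, 0.001], [0.216, -0.976, -0.001], [0.001, 0.001, -1.0]]
force: [0.7, -0.5, -1.1]
opening: 0.0161
```

Call:
step_arm --deltas '[{"tx": 0,"ty": 0,"tz": -0.034,"rx": 0,"ry": 0,"rz": 0,"gripper": 0.01},{"tx": 0,"ty": 0,"tz": -0.034,"rx": 0,"ry": 0,"rz": 0,"gripper": 0.01},{"tx": -0.015,"ty": -0.029,"tz": -0.005,"rx": -0.2,"ry": 4.2,"rz": 0.9,"gripper": 0.01},{"tx": -0.016,"ty": -0.029,"tz": -0.006,"rx": -0.2,"ry": 4.1,"rz": 0.8,"gripper": 0.01},{"tx": -0.015,"ty": -0.029,"tz": -0.007,"rx": -0.2,"ry": 4.2,"rz": 0.9,"gripper": 0.01}]'

```text
t: 11.67
position: [0.5529, -0.0768, 0.3294]
ee_rot: [[0.961, 0.169, 0.22], [0.167, -0.986, 0.032], [0.222, 0.006, -0.975]]
force: [-0.1, 1.2, -1.5]
opening: 0.0164
```

Call:
step_arm --deltas '[{"tx": -0.016,"ty": -0.028,"tz": -0.009,"rx": -0.2,"ry": 4.2,"rz": 0.8,"gripper": 0.01},{"tx": -0.015,"ty": -0.028,"tz": -0.009,"rx": -0.2,"ry": 4.1,"rz": 0.9,"gripper": 0.01},{"tx": -0.014,"ty": -0.028,"tz": -0.011,"rx": -0.1,"ry": 4.2,"rz": 0.9,"gripper": 0.01},{"tx": 0,"ty": 0,"tz": 0,"rx": 0,"ry": 0,"rz": 0,"gripper": 0.01}]'

```text
t: 12.0
position: [0.4809, 0.0018, 0.3414]
ee_rot: [[0.899, 0.13, 0.419], [0.116, -0.992, 0.059], [0.423, -0.004, -0.906]]
force: [-0.9, 0.1, -1.8]
opening: 0.0158
```

Run:
```python
from h import *
from cell import sensors
s=sensors.sense();print(s['opening'],np.round(s['position'],4),np.round(s['joint_positions'],1))
R=slotR();d=.108
H=O[2]+SZ*(d+.15)
show([(H,R,None),(O[2]+SZ*(d+.065),R,None)])
```

```text
0.01580876682316304 [0.4809 0.0018 0.3414] [ -9.6  -3.    8.3 115.1  -3.5  43.1   8.2]
{"tx":0.003,"ty":-0.035,"tz":0.009,"rx":-0.1},{"tx":0.003,"ty":-0.034,"tz":0.008},{"tx":0.003,"ty":-0.035,"tz":0.009,"rx":-0.1,"rz":0.1},{"tx":0.003,"ty":-0.035,"tz":0.009},{"tx":0.003,"ty":-0.034,"tz":0.008,"rx":-0.1},
 | [0.49  0.177 0.309]
{"tz":0.028},{"tz":0.029},{"tz":0.028}, | [0.526 0.182 0.232]
```

Call:
step_arm --deltas '[{"tx": 0.003,"ty": -0.035,"tz": 0.009,"rx": -0.1,"ry": 0,"rz": 0,"gripper": 0.01},{"tx": 0.003,"ty": -0.034,"tz": 0.008,"rx": 0,"ry": 0,"rz": 0,"gripper": 0.01},{"tx": 0.003,"ty": -0.035,"tz": 0.009,"rx": -0.1,"ry": 0,"rz": 0.1,"gripper": 0.01},{"tx": 0.003,"ty": -0.035,"tz": 0.009,"rx": 0,"ry": 0,"rz": 0,"gripper": 0.01},{"tx": 0.003,"ty": -0.034,"tz": 0.008,"rx": -0.1,"ry": 0,"rz": 0,"gripper": 0.01}]'

```text
t: 12.42
position: [0.4988, 0.1747, 0.3104]
ee_rot: [[0.899, 0.121, 0.422], [0.111, -0.993, 0.049], [0.425, 0.003, -0.905]]
force: [0.5, -1.3, -0.7]
opening: 0.0161
```

Call:
step_arm --deltas '[{"tx": 0,"ty": 0,"tz": 0.028,"rx": 0,"ry": 0,"rz": 0,"gripper": 0.01},{"tx": 0,"ty": 0,"tz": 0.028,"rx": 0,"ry": 0,"rz": 0,"gripper": 0.01},{"tx": 0,"ty": 0,"tz": 0.02,"rx": 0,"ry": 0,"rz": 0,"gripper": 0.01},{"tx": 0,"ty": 0,"tz": 0,"rx": 0,"ry": 0,"rz": 0,"gripper": 0.01},{"tx": 0,"ty": 0,"tz": 0,"rx": 0,"ry": 0,"rz": 0,"gripper": 0.01}]'

```text
t: 12.83
position: [0.5307, 0.1767, 0.2404]
ee_rot: [[0.9, 0.122, 0.419], [0.112, -0.993, 0.047], [0.422, 0.004, -0.907]]
force: [0.4, 1.1, -0.7]
opening: 0.0159
```

```bash
python3 look.py 9 2 .108
```

```text
{'t': 12.8333, 'position': [0.5307, 0.1767, 0.2404], 'force': [0.3925, 1.075, -0.6825], 'opening': 0.0159}
angle err [ 0.33  0.06 -0.14] slot coords x,y,bottom [ 0.0076 -0.0064  0.071 ]
```

View pics/scene_9z.png

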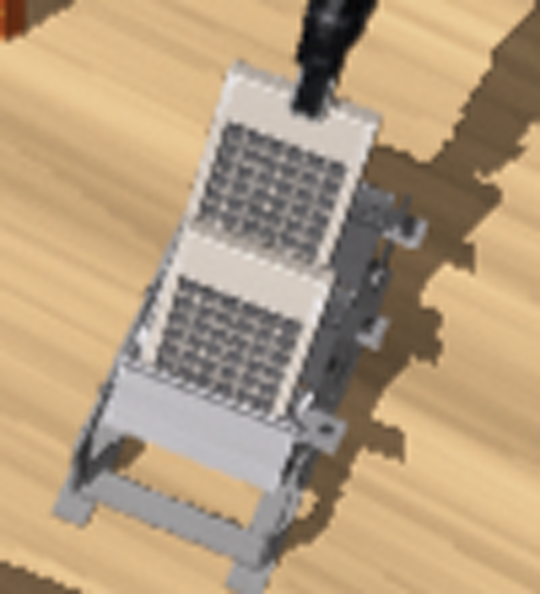

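View pics/top_9z.png

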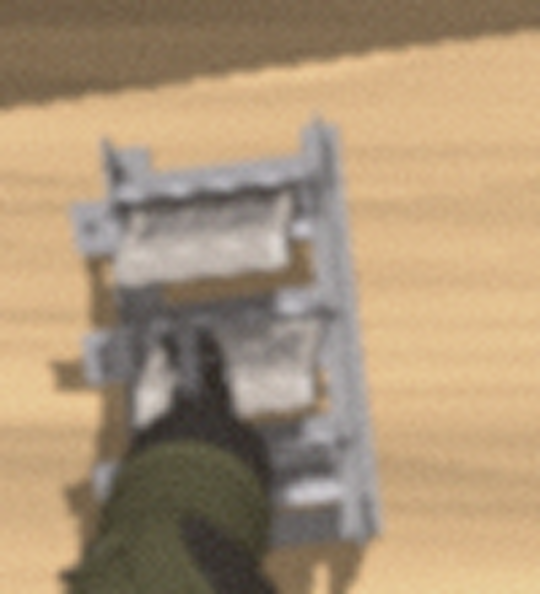

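Call:
step_arm --deltas '[{"tx": -0.007,"ty": -0.004,"tz": 0,"rx": 0.3,"ry": 0,"rz": 0,"gripper": 0.01},{"tx": 0,"ty": 0,"tz": 0,"rx": 0,"ry": 0,"rz": 0,"gripper": 0.01},{"tx": 0,"ty": 0,"tz": 0,"rx": 0,"ry": 0,"rz": 0,"gripper": 0.01},{"tx": 0,"ty": 0,"tz": 0,"rx": 0,"ry": 0,"rz": 0,"gripper": 0.01}]'

```text
t: 13.27
position: [0.524, 0.1805, 0.2381]
ee_rot: [[0.899, 0.125, 0.42], [0.112, -0.992, 0.055], [0.424, -0.002, -0.906]]
force: [0.2, 1.3, -0.8]
opening: 0.0164
```

```bash
python3 look.py 10 2 .108
```

```text
{'t': 13.2667, 'position': [0.524, 0.1805, 0.2381], 'force': [0.2127, 1.2829, -0.8132], 'opening': 0.0164}
angle err [-0.06 -0.08 -0.12] slot coords x,y,bottom [ 0.001  -0.0017  0.0715]
```

View pics/top_10z.png

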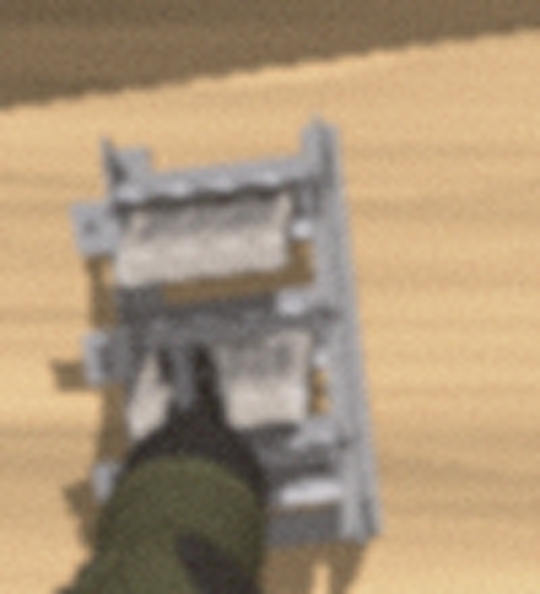

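Call:
step_arm --deltas '[{"tx": 0,"ty": 0,"tz": 0.01,"rx": 0,"ry": 0,"rz": 0,"gripper": 0.01},{"tx": 0,"ty": 0,"tz": 0.008,"rx": 0,"ry": 0,"rz": 0,"gripper": 0.01},{"tx": 0,"ty": 0,"tz": 0.008,"rx": 0,"ry": 0,"rz": 0,"gripper": 0.01},{"tx": 0,"ty": 0,"tz": 0,"rx": 0,"ry": 0,"rz": 0,"gripper": 0.01}]'

```text
t: 13.7
position: [0.5349, 0.1815, 0.2114]
ee_rot: [[0.9, 0.124, 0.417], [0.113, -0.992, 0.053], [0.42, -0.001, -0.907]]
force: [1.2, 0.1, -2.2]
opening: 0.0159
```

Call:
step_arm --deltas '[{"tx": 0,"ty": 0,"tz": 0.008,"rx": 0,"ry": 0,"rz": 0,"gripper": 0.01},{"tx": 0,"ty": 0,"tz": 0.008,"rx": 0,"ry": 0,"rz": 0,"gripper": 0.01},{"tx": 0,"ty": 0,"tz": 0.006,"rx": 0,"ry": 0,"rz": 0,"gripper": 0.01},{"tx": 0,"ty": 0,"tz": 0,"rx": 0,"ry": 0,"rz": 0,"gripper": 0.01}]'

```text
t: 14.03
position: [0.544, 0.1828, 0.1922]
ee_rot: [[0.9, 0.125, 0.418], [0.113, -0.992, 0.053], [0.421, -0.001, -0.907]]
force: [0.4, -0.0, -1.3]
opening: 0.0154
```

```bash
python3 look.py 11 2 .108
```

```text
{'t': 14.0333, 'position': [0.544, 0.1828, 0.1922], 'force': [0.4074, -0.0252, -1.2616], 'opening': 0.0154}
angle err [-0.   0.1 -0.1] slot coords x,y,bottom [-0.0001 -0.002   0.0213]
```

View pics/top_11z.png

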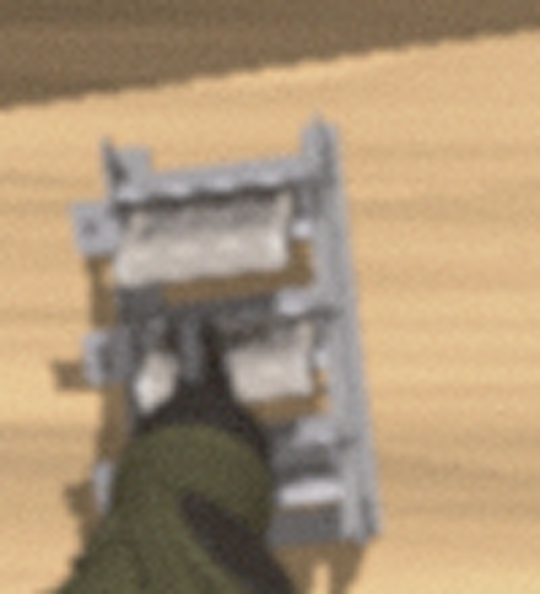

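In the slot with no contact force; continuing down to the floor.

Call:
step_arm --deltas '[{"tx": 0,"ty": 0,"tz": 0.007,"rx": 0,"ry": 0,"rz": 0,"gripper": 0.01},{"tx": 0,"ty": 0,"tz": 0.005,"rx": 0,"ry": 0,"rz": 0,"gripper": 0.01},{"tx": 0,"ty": 0,"tz": 0.003,"rx": 0,"ry": 0,"rz": 0,"gripper": 0.01},{"tx": 0,"ty": 0,"tz": 0,"rx": 0,"ry": 0,"rz": 0,"gripper": 0.01},{"tx": 0,"ty": 0,"tz": 0,"rx": 0,"ry": 0,"rz": 0,"gripper": 0.01}]'

```text
t: 14.55
position: [0.5504, 0.1838, 0.1799]
ee_rot: [[0.899, 0.125, 0.419], [0.112, -0.992, 0.054], [0.422, -0.001, -0.906]]
force: [-0.3, -0.0, -1.6]
opening: 0.0161
```

Call:
step_arm --deltas '[{"tx": 0,"ty": 0,"tz": 0.004,"rx": 0,"ry": 0,"rz": 0,"gripper": 0.01},{"tx": 0,"ty": 0,"tz": 0,"rx": 0,"ry": 0,"rz": 0,"gripper": 0.01},{"tx": 0,"ty": 0,"tz": 0,"rx": 0,"ry": 0,"rz": 0,"gripper": 0.01}]'

```text
t: 14.8
position: [0.5521, 0.1841, 0.1765]
ee_rot: [[0.899, 0.125, 0.419], [0.112, -0.992, 0.054], [0.423, -0.001, -0.906]]
force: [0.2, -0.2, -1.5]
opening: 0.0158
```

Call:
step_arm --deltas '[{"tx": 0,"ty": 0,"tz": 0.003,"rx": 0,"ry": 0,"rz": 0,"gripper": 0.01},{"tx": 0,"ty": 0,"tz": 0,"rx": 0,"ry": 0,"rz": 0,"gripper": 0.01},{"tx": 0,"ty": 0,"tz": 0,"rx": 0,"ry": 0,"rz": 0,"gripper": 0.01}]'

```text
t: 15.05
position: [0.5535, 0.185, 0.1758]
ee_rot: [[0.898, 0.125, 0.422], [0.112, -0.992, 0.056], [0.425, -0.003, -0.905]]
force: [-11.3, -1.1, 16.7]
opening: 0.0161
```

Call:
step_arm --deltas '[{"tx": 0,"ty": 0,"tz": 0.003,"rx": 0,"ry": 0,"rz": 0,"gripper": 0.01},{"tx": 0,"ty": 0,"tz": 0,"rx": 0,"ry": 0,"rz": 0,"gripper": 0.01},{"tx": 0,"ty": 0,"tz": 0,"rx": 0,"ry": 0,"rz": 0,"gripper": 0.01}]'

```text
t: 15.3
position: [0.5566, 0.1856, 0.1767]
ee_rot: [[0.895, 0.125, 0.427], [0.111, -0.992, 0.058], [0.431, -0.004, -0.902]]
force: [-21.8, -5.7, 41.9]
opening: 0.0158
```

Call:
step_arm --deltas '[{"tx": 0,"ty": 0,"tz": -0.004,"rx": 0,"ry": 0,"rz": 0,"gripper": 0.01},{"tx": 0,"ty": 0,"tz": 0,"rx": 0,"ry": 0,"rz": 0,"gripper": 0.01}]'

```text
t: 15.47
position: [0.5538, 0.1846, 0.1767]
ee_rot: [[0.898, 0.125, 0.423], [0.112, -0.992, 0.056], [0.426, -0.003, -0.905]]
force: [0.8, -0.7, -0.2]
opening: 0.0163
```

Call:
step_arm --deltas '[{"tx": 0,"ty": 0,"tz": 0,"rx": 0,"ry": 0,"rz": 0,"gripper": 0.018},{"tx": 0,"ty": 0,"tz": 0,"rx": 0,"ry": 0,"rz": 0,"gripper": 0.022},{"tx": 0,"ty": 0,"tz": 0,"rx": 0,"ry": 0,"rz": 0,"gripper": 0.028},{"tx": 0,"ty": 0,"tz": 0,"rx": 0,"ry": 0,"rz": 0,"gripper": 0.036},{"tx": 0,"ty": 0,"tz": 0,"rx": 0,"ry": 0,"rz": 0,"gripper": 0.044}]'

```text
t: 15.88
position: [0.5528, 0.184, 0.1741]
ee_rot: [[0.9, 0.125, 0.419], [0.113, -0.992, 0.054], [0.422, -0.001, -0.907]]
force: [0.9, 0.5, -0.1]
opening: 0.0435
```

Call:
step_arm --deltas '[{"tx": 0,"ty": 0,"tz": 0,"rx": 0,"ry": 0,"rz": 0,"gripper": 0.05},{"tx": 0,"ty": 0,"tz": 0,"rx": 0,"ry": 0,"rz": 0,"gripper": 0.05},{"tx": 0,"ty": 0,"tz": 0,"rx": 0,"ry": 0,"rz": 0,"gripper": 0.05},{"tx": 0,"ty": 0,"tz": 0,"rx": 0,"ry": 0,"rz": 0,"gripper": 0.05}]'

```text
t: 16.22
position: [0.553, 0.1841, 0.1747]
ee_rot: [[0.899, 0.125, 0.419], [0.112, -0.992, 0.054], [0.423, -0.001, -0.906]]
force: [0.4, 0.1, -0.4]
opening: 0.0497
```

```bash
python3 look.py 12 2 .108
```

```text
{'t': 16.2167, 'position': [0.553, 0.1841, 0.1747], 'force': [0.4118, 0.1061, -0.3843], 'opening': 0.0497}
angle err [-0.04 -0.01 -0.12] slot coords x,y,bottom [ 0.0007 -0.0018  0.0017]
```

View pics/scene_12z.png

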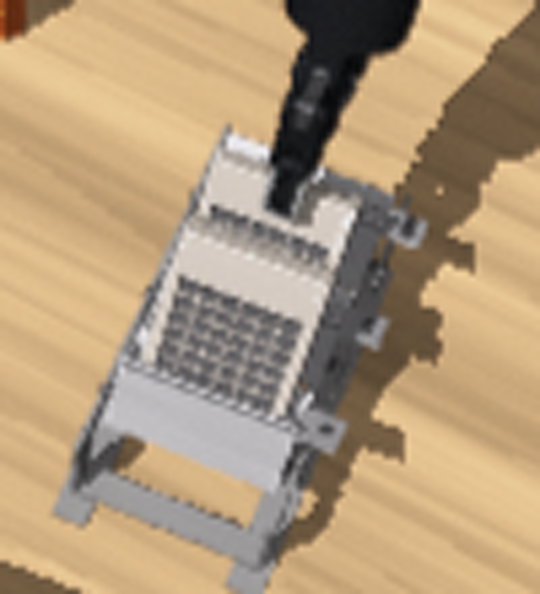

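Call:
step_arm --deltas '[{"tx": 0,"ty": 0,"tz": -0.01,"rx": 0,"ry": 0,"rz": 0,"gripper": 0.05},{"tx": 0,"ty": 0,"tz": -0.025,"rx": 0,"ry": 0,"rz": 0,"gripper": 0.05},{"tx": 0,"ty": 0,"tz": -0.03,"rx": 0,"ry": 0,"rz": 0,"gripper": 0.05},{"tx": 0,"ty": 0,"tz": -0.03,"rx": 0,"ry": 0,"rz": 0,"gripper": 0.05},{"tx": 0,"ty": 0,"tz": 0,"rx": 0,"ry": 0,"rz": 0,"gripper": 0.05}]'

```text
t: 16.73
position: [0.5131, 0.1801, 0.2668]
ee_rot: [[0.896, 0.126, 0.426], [0.112, -0.992, 0.058], [0.429, -0.004, -0.903]]
force: [0.2, -0.6, 0.7]
opening: 0.0499
```

```bash
python3 look.py 13 2 .108
python3 - <<'E'
from h import *
show([([.61,0.0,.28],yawR(10.5),None),([.686,-.145,.18],yawR(12.5),None),([.686,-.145,.087],yawR(12.5),3)])
E
```

```text
{'t': 16.7333, 'position': [0.5131, 0.1801, 0.2668], 'force': [0.1639, -0.6229, 0.6726], 'opening': 0.0499}
angle err [-0.2  -0.43 -0.13] slot coords x,y,bottom [ 0.0033 -0.0008  0.1021]
{"tx":0.012,"ty":0.032,"tz":0.003,"rx":0.1,"ry":-4.2,"rz":-0.6},{"tx":0.013,"ty":0.031,"tz":0.001,"rx":0.1,"ry":-4.2,"rz":-0.5},{"tx":0.011,"ty":0.032,"tz":0.001,"rx":0.1,"ry":-4.2,"rz":-0.6},{"tx":0.012,"ty":0.032,"rx":0.1,"ry":-4.2,"rz":-0.5},{"tx":0.011,"ty":0.032,"tz":-0.002,"rx":0.1,"ry":-4.2,"rz":-0.6},
{"tx":0.011,"ty":0.033,"tz":-0.002,"rx":0.1,"ry":-4.2,"rz":-0.5}, | [ 0.61 -0.    0.28]
{"tx":0.008,"ty":0.026,"tz":0.017,"rz":-0.3},{"tx":0.008,"ty":0.026,"tz":0.016,"rz":-0.4},{"tx":0.008,"ty":0.026,"tz":0.017,"rz":-0.3},{"tx":0.008,"ty":0.026,"tz":0.017,"rz":-0.3},
{"tx":0.007,"ty":0.026,"tz":0.017,"rz":-0.4},{"tx":0.007,"ty":0.027,"tz":0.016,"rz":-0.3}, | [ 0.686 -0.145  0.18 ]
{"tz":0.031},{"tz":0.031},{"tz":0.031},
 | [ 0.686 -0.145  0.087]
```

View pics/scene_13z.png

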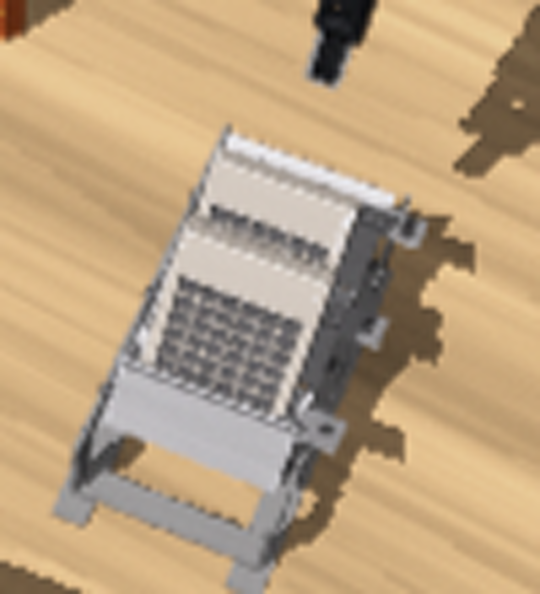

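Call:
step_arm --deltas '[{"tx": 0.012,"ty": 0.032,"tz": 0.003,"rx": 0.1,"ry": -4.2,"rz": -0.6,"gripper": 0.06},{"tx": 0.013,"ty": 0.031,"tz": 0.001,"rx": 0.1,"ry": -4.2,"rz": -0.5,"gripper": 0.06},{"tx": 0.011,"ty": 0.032,"tz": 0.001,"rx": 0.1,"ry": -4.2,"rz": -0.6,"gripper": 0.06},{"tx": 0.012,"ty": 0.032,"tz": 0,"rx": 0.1,"ry": -4.2,"rz": -0.5,"gripper": 0.06},{"tx": 0.011,"ty": 0.032,"tz": -0.002,"rx": 0.1,"ry": -4.2,"rz": -0.6,"gripper": 0.06}]'

```text
t: 17.25
position: [0.5906, 0.0327, 0.2752]
ee_rot: [[0.982, 0.171, 0.077], [0.17, -0.985, 0.01], [0.077, 0.003, -0.997]]
force: [1.4, -0.2, 0.1]
opening: 0.0601
```

Call:
step_arm --deltas '[{"tx": 0.011,"ty": 0.033,"tz": -0.002,"rx": 0.1,"ry": -4.2,"rz": -0.5,"gripper": 0.06},{"tx": 0.008,"ty": 0.026,"tz": 0.017,"rx": 0,"ry": 0,"rz": -0.3,"gripper": 0.06},{"tx": 0.008,"ty": 0.026,"tz": 0.016,"rx": 0,"ry": 0,"rz": -0.4,"gripper": 0.06},{"tx": 0.008,"ty": 0.026,"tz": 0.017,"rx": 0,"ry": 0,"rz": -0.3,"gripper": 0.06},{"tx": 0.008,"ty": 0.026,"tz": 0.017,"rx": 0,"ry": 0,"rz": -0.3,"gripper": 0.06}]'

```text
t: 17.67
position: [0.6583, -0.0941, 0.2099]
ee_rot: [[0.98, 0.201, 0.007], [0.201, -0.98, -0.002], [0.006, 0.003, -1.0]]
force: [-0.1, 0.5, -0.0]
opening: 0.06
```

Call:
step_arm --deltas '[{"tx": 0.007,"ty": 0.026,"tz": 0.017,"rx": 0,"ry": 0,"rz": -0.4,"gripper": 0.06},{"tx": 0.007,"ty": 0.027,"tz": 0.016,"rx": 0,"ry": 0,"rz": -0.3,"gripper": 0.06},{"tx": 0,"ty": 0,"tz": 0,"rx": 0,"ry": 0,"rz": 0,"gripper": 0.06},{"tx": 0,"ty": 0,"tz": 0,"rx": 0,"ry": 0,"rz": 0,"gripper": 0.06},{"tx": 0,"ty": 0,"tz": 0,"rx": 0,"ry": 0,"rz": 0,"gripper": 0.06}]'

```text
t: 18.08
position: [0.6825, -0.141, 0.1785]
ee_rot: [[0.977, 0.213, 0.007], [0.213, -0.977, -0.001], [0.007, 0.002, -1.0]]
force: [-0.5, 0.5, -0.9]
opening: 0.06
```

Run:
```python
from h import *
from cell import capture
for n in('top','scene'): cv2.imwrite(f'pics/{n}_14.png',capture(n)['image'])
t=cv2.imread('pics/top_14.png');s=cv2.imread('pics/scene_14.png')
cv2.imwrite('pics/t14z.png',cv2.resize(t[140:240,225:305],None,fx=6,fy=6,interpolation=cv2.INTER_CUBIC))
cv2.imwrite('pics/s14z.png',cv2.resize(s[110:220,250:350],None,fx=5,fy=5,interpolation=cv2.INTER_CUBIC))
show([([.686,-.145,.087],yawR(12.5),3)])
# expected corners of box tops if home
for i,h in ((1,.155),(2,.13)):
  for y in (-.048,.048):
    for x in(-.009,.009):
      q=O[i]+SZ*h+SY*y+slotR()[:,0]*x; print(i,x,y,((proj('top',q)-[225,140]+.5)*6).round(),end=' ')
```

```text
{"ty":0.002,"tz":0.031,"rx":0.1,"ry":-0.2},{"tx":0.001,"ty":0.002,"tz":0.031,"ry":-0.1,"rz":-0.1},{"ty":0.001,"tz":0.031,"rx":0.1,"ry":-0.2}, | [ 0.686 -0.145  0.087]
1 -0.009 -0.048 [287. 228.] 1 0.009 -0.048 [282. 193.] 1 -0.009 0.048 [ 99. 251.] 1 0.009 0.048 [ 93. 217.] 2 -0.009 -0.048 [306. 368.] 2 0.009 -0.048 [301. 334.] 2 -0.009 0.048 [119. 391.] 2 0.009 0.048 [114. 358.]
```

View pics/t14z.png

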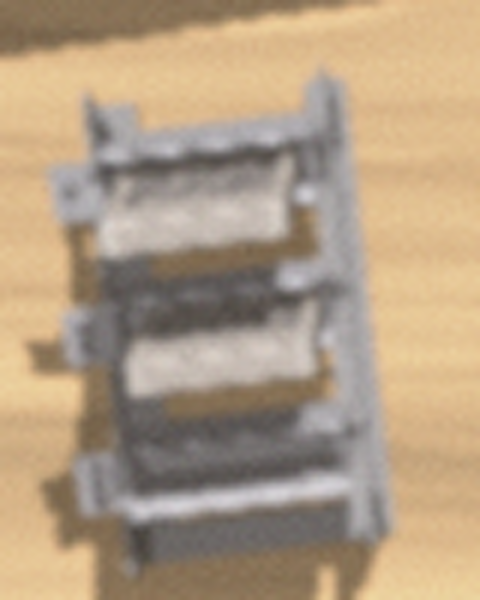

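View pics/s14z.png

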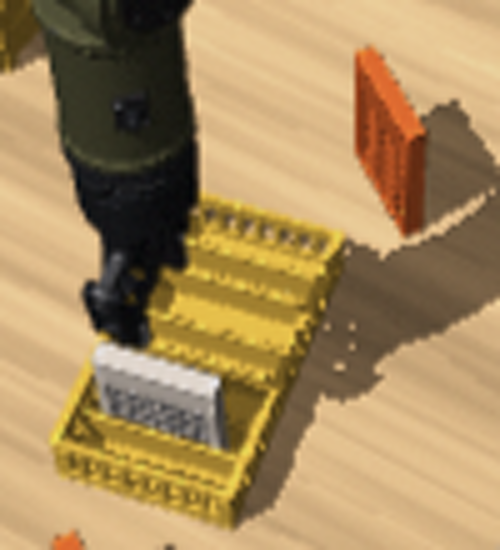

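Call:
step_arm --deltas '[{"tx": 0,"ty": 0.001,"tz": 0.031,"rx": 0,"ry": -0.2,"rz": 0,"gripper": 0.06},{"tx": 0.001,"ty": 0.001,"tz": 0.031,"rx": 0,"ry": -0.1,"rz": 0,"gripper": 0.06},{"tx": 0.001,"ty": 0.001,"tz": 0.028,"rx": 0,"ry": -0.1,"rz": 0,"gripper": 0.06},{"tx": 0,"ty": 0,"tz": 0,"rx": 0,"ry": 0,"rz": 0,"gripper": 0.06},{"tx": 0,"ty": 0,"tz": 0,"rx": 0,"ry": 0,"rz": 0,"gripper": 0.06}]'

```text
t: 18.6
position: [0.6854, -0.143, 0.0894]
ee_rot: [[0.977, 0.214, 0.0], [0.214, -0.977, -0.002], [-0.0, 0.002, -1.0]]
force: [0.8, 0.4, 1.0]
opening: 0.0599
```

Call:
step_arm --deltas '[{"tx": 0,"ty": 0.001,"tz": 0.001,"rx": 0,"ry": 0,"rz": 0,"gripper": 0.026},{"tx": 0,"ty": 0,"tz": 0,"rx": 0,"ry": 0,"rz": 0,"gripper": 0.022},{"tx": 0,"ty": 0,"tz": 0,"rx": 0,"ry": 0,"rz": 0,"gripper": 0.01},{"tx": 0,"ty": 0,"tz": 0,"rx": 0,"ry": 0,"rz": 0,"gripper": 0.01},{"tx": 0,"ty": 0,"tz": 0,"rx": 0,"ry": 0,"rz": 0,"gripper": 0.01}]'

```text
t: 19.02
position: [0.6874, -0.1455, 0.091]
ee_rot: [[0.977, 0.213, 0.006], [0.213, -0.977, -0.004], [0.005, 0.005, -1.0]]
force: [-0.6, 0.1, 5.7]
opening: 0.016
```

Call:
step_arm --deltas '[{"tx": 0,"ty": 0,"tz": 0,"rx": 0,"ry": 0,"rz": 0,"gripper": 0.01},{"tx": 0,"ty": 0,"tz": 0,"rx": 0,"ry": 0,"rz": 0,"gripper": 0.01}]'

```text
t: 19.18
position: [0.6874, -0.1456, 0.091]
ee_rot: [[0.977, 0.213, 0.006], [0.213, -0.977, -0.004], [0.005, 0.005, -1.0]]
force: [-1.3, 0.2, 6.9]
opening: 0.0162
```

Run:
```python
from h import *
R=slotR();d=.083
H=O[3]+SZ*(d+.12);print(H)
show([([.687,-.146,.26],yawR(12.3),None),(H+[0,-.17,.01],R,None),(H,R,None),(O[3]+SZ*(d+.068),R,None)],(np.array([.687,-.1456,.087]),yawR(12.3)))
```

```text
[0.433634   0.17077728 0.25898048]
{"tz":-0.035},{"tz":-0.034},{"tz":-0.035},{"tz":-0.034},{"tz":-0.035},
 | [ 0.687 -0.146  0.26 ]
{"tx":-0.027,"ty":-0.025,"tz":-0.001,"rx":-0.1,"ry":3.1,"rz":0.6},{"tx":-0.027,"ty":-0.024,"tz":-0.003,"rx":-0.2,"ry":3.1,"rz":0.6},{"tx":-0.028,"ty":-0.024,"tz":-0.004,"rx":-0.1,"ry":3.2,"rz":0.7},{"tx":-0.027,"ty":-0.024,"tz":-0.006,"rx":-0.2,"ry":3.1,"rz":0.6},{"tx":-0.027,"ty":-0.023,"tz":-0.007,"rx":-0.1,"ry":3.1,"rz":0.6},
{"tx":-0.027,"ty":-0.023,"tz":-0.009,"rx":-0.1,"ry":3.1,"rz":0.6},{"tx":-0.027,"ty":-0.023,"tz":-0.01,"rx":-0.2,"ry":3.2,"rz":0.6},{"tx":-0.026,"ty":-0.022,"tz":-0.012,"rx":-0.1,"ry":3.1,"rz":0.7}, | [0.434 0.    0.269]
{"tx":0.003,"ty":-0.034,"tz":0.004},{"tx":0.003,"ty":-0.034,"tz":0.003},
{"tx":0.003,"ty":-0.033,"tz":0.004},{"tx":0.003,"ty":-0.034,"tz":0.004},{"tx":0.003,"ty":-0.034,"tz":0.003}, | [0.433 0.171 0.259]
{"tz":0.026},{"tz":0.026},
 | [0.455 0.173 0.212]
```

Call:
step_arm --deltas '[{"tx": 0,"ty": 0,"tz": -0.01,"rx": 0,"ry": 0,"rz": 0,"gripper": 0.01},{"tx": 0,"ty": 0,"tz": -0.024,"rx": 0,"ry": 0,"rz": 0,"gripper": 0.01},{"tx": 0,"ty": 0,"tz": -0.034,"rx": 0,"ry": 0,"rz": 0,"gripper": 0.01},{"tx": 0,"ty": 0,"tz": -0.035,"rx": 0,"ry": 0,"rz": 0,"gripper": 0.01},{"tx": 0,"ty": 0,"tz": -0.035,"rx": 0,"ry": 0,"rz": 0,"gripper": 0.01}]'

```text
t: 19.6
position: [0.6855, -0.1448, 0.229]
ee_rot: [[0.977, 0.213, 0.002], [0.213, -0.977, -0.003], [0.001, 0.003, -1.0]]
force: [0.9, -0.3, -0.9]
opening: 0.0159
```

Call:
step_arm --deltas '[{"tx": 0,"ty": 0,"tz": -0.035,"rx": 0,"ry": 0,"rz": 0,"gripper": 0.01},{"tx": -0.027,"ty": -0.025,"tz": -0.001,"rx": -0.1,"ry": 3.1,"rz": 0.6,"gripper": 0.01},{"tx": -0.027,"ty": -0.024,"tz": -0.003,"rx": -0.2,"ry": 3.1,"rz": 0.6,"gripper": 0.01},{"tx": -0.028,"ty": -0.024,"tz": -0.004,"rx": -0.1,"ry": 3.2,"rz": 0.7,"gripper": 0.01},{"tx": -0.027,"ty": -0.024,"tz": -0.006,"rx": -0.2,"ry": 3.1,"rz": 0.6,"gripper": 0.01}]'

```text
t: 20.02
position: [0.5572, -0.0708, 0.2667]
ee_rot: [[0.961, 0.168, 0.22], [0.166, -0.986, 0.028], [0.221, 0.009, -0.975]]
force: [0.5, 1.1, 0.2]
opening: 0.0158
```

Call:
step_arm --deltas '[{"tx": -0.027,"ty": -0.023,"tz": -0.007,"rx": -0.1,"ry": 3.1,"rz": 0.6,"gripper": 0.01},{"tx": -0.027,"ty": -0.023,"tz": -0.009,"rx": -0.1,"ry": 3.1,"rz": 0.6,"gripper": 0.01},{"tx": -0.027,"ty": -0.023,"tz": -0.01,"rx": -0.2,"ry": 3.2,"rz": 0.6,"gripper": 0.01},{"tx": -0.026,"ty": -0.022,"tz": -0.012,"rx": -0.1,"ry": 3.1,"rz": 0.7,"gripper": 0.01},{"tx": 0,"ty": 0,"tz": 0,"rx": 0,"ry": 0,"rz": 0,"gripper": 0.01}]'

```text
t: 20.43
position: [0.4209, 0.0034, 0.266]
ee_rot: [[0.901, 0.128, 0.414], [0.117, -0.992, 0.051], [0.418, 0.003, -0.909]]
force: [-3.0, -1.2, -3.1]
opening: 0.0156
```

Call:
step_arm --deltas '[{"tx": 0,"ty": 0,"tz": 0,"rx": 0,"ry": 0,"rz": 0,"gripper": 0.01},{"tx": 0,"ty": 0,"tz": 0,"rx": 0,"ry": 0,"rz": 0,"gripper": 0.01}]'

```text
t: 20.6
position: [0.4333, 0.0012, 0.2713]
ee_rot: [[0.897, 0.126, 0.424], [0.116, -0.992, 0.05], [0.427, 0.004, -0.904]]
force: [0.2, -0.6, -0.9]
opening: 0.0153
```

```bash
python3 look.py 15 3 .083
python3 - <<'E'
from h import *
from cell import sensors
s=sensors.sense();print(np.round(s['joint_positions'],1))
R=slotR();d=.083
H=O[3]+SZ*(d+.12)
show([(H,R,None),(O[3]+SZ*(d+.068),R,None)])
E
```

```text
{'t': 20.6, 'position': [0.4333, 0.0012, 0.2713], 'force': [0.2301, -0.625, -0.9016], 'opening': 0.0153}
angle err [ 0.21 -0.28  0.1 ] slot coords x,y,bottom [-0.0145 -0.1682  0.1404]
[  8.4  -3.8  -9.  127.9  -6.2  30.9  11.2]
{"tx":0.003,"ty":-0.034,"tz":0.004},{"tx":0.003,"ty":-0.033,"tz":0.004,"rx":0.1,"ry":-0.1},{"tx":0.002,"ty":-0.034,"tz":0.003},{"tx":0.003,"ty":-0.034,"tz":0.004,"rx":0.1,"ry":-0.1},{"tx":0.003,"ty":-0.034,"tz":0.004},
 | [0.434 0.171 0.259]
{"tz":0.026},{"tz":0.026}, | [0.455 0.174 0.212]
```

Call:
step_arm --deltas '[{"tx": 0.003,"ty": -0.034,"tz": 0.004,"rx": 0,"ry": 0,"rz": 0,"gripper": 0.01},{"tx": 0.003,"ty": -0.033,"tz": 0.004,"rx": 0,"ry": 0,"rz": 0,"gripper": 0.01},{"tx": 0.002,"ty": -0.034,"tz": 0.003,"rx": 0.1,"ry": -0.1,"rz": 0,"gripper": 0.01},{"tx": 0.003,"ty": -0.034,"tz": 0.004,"rx": 0,"ry": 0,"rz": 0,"gripper": 0.01},{"tx": 0.003,"ty": -0.034,"tz": 0.004,"rx": 0,"ry": 0,"rz": 0,"gripper": 0.01}]'

```text
t: 21.12
position: [0.4334, 0.1686, 0.2586]
ee_rot: [[0.899, 0.125, 0.42], [0.113, -0.992, 0.052], [0.423, 0.0, -0.906]]
force: [1.5, -1.3, -1.7]
opening: 0.0159
```

Call:
step_arm --deltas '[{"tx": 0,"ty": 0,"tz": 0.02,"rx": 0,"ry": 0,"rz": 0,"gripper": 0.01},{"tx": 0,"ty": 0,"tz": 0.02,"rx": 0,"ry": 0,"rz": 0,"gripper": 0.01},{"tx": 0,"ty": 0,"tz": 0,"rx": 0,"ry": 0,"rz": 0,"gripper": 0.01},{"tx": 0,"ty": 0,"tz": 0,"rx": 0,"ry": 0,"rz": 0,"gripper": 0.01},{"tx": 0,"ty": 0,"tz": 0,"rx": 0,"ry": 0,"rz": 0,"gripper": 0.01}]'

```text
t: 21.53
position: [0.4492, 0.169, 0.2223]
ee_rot: [[0.899, 0.126, 0.419], [0.114, -0.992, 0.052], [0.422, 0.001, -0.907]]
force: [-0.4, -0.4, -0.6]
opening: 0.0165
```

```bash
python3 look.py 16 3 .083
```

```text
{'t': 21.5333, 'position': [0.4492, 0.169, 0.2223], 'force': [-0.425, -0.352, -0.5544], 'opening': 0.0165}
angle err [0.08 0.05 0.  ] slot coords x,y,bottom [-0.0017 -0.0038  0.0803]
```

View pics/top_16z.png

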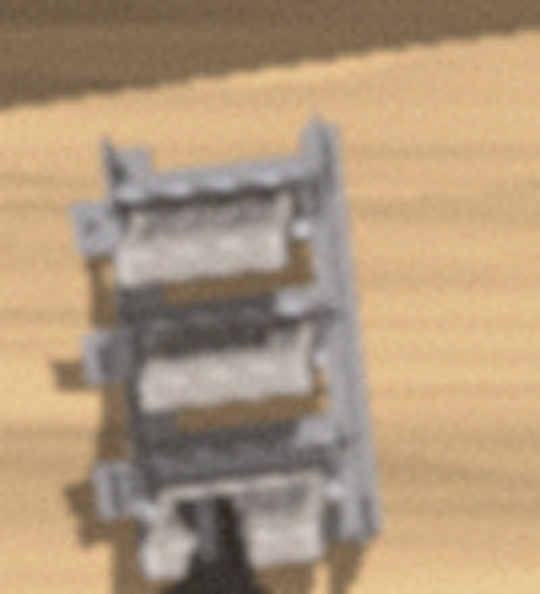

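View pics/scene_16z.png

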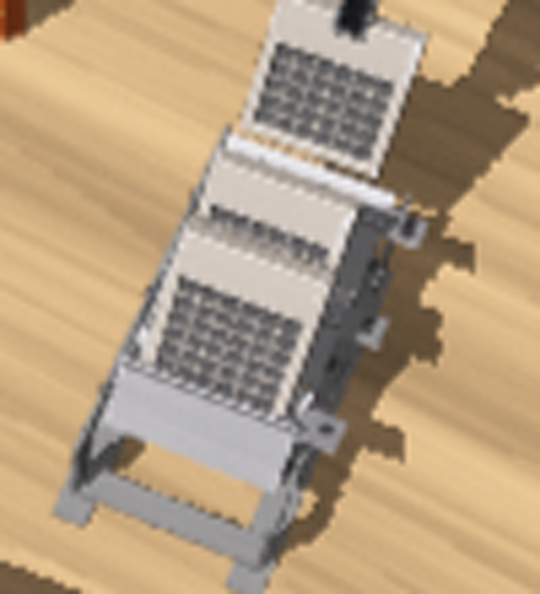

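Call:
step_arm --deltas '[{"tx": 0.001,"ty": -0.001,"tz": 0.015,"rx": 0,"ry": 0,"rz": 0,"gripper": 0.01},{"tx": 0,"ty": 0,"tz": 0.008,"rx": 0,"ry": 0,"rz": 0,"gripper": 0.01},{"tx": 0,"ty": 0,"tz": 0.008,"rx": 0,"ry": 0,"rz": 0,"gripper": 0.01},{"tx": 0,"ty": 0,"tz": 0.005,"rx": 0,"ry": 0,"rz": 0,"gripper": 0.01},{"tx": 0,"ty": 0,"tz": 0,"rx": 0,"ry": 0,"rz": 0,"gripper": 0.01}]'

```text
t: 22.05
position: [0.4649, 0.1716, 0.1899]
ee_rot: [[0.899, 0.126, 0.42], [0.115, -0.992, 0.051], [0.423, 0.002, -0.906]]
force: [-0.1, -0.0, -0.6]
opening: 0.0166
```

Call:
step_arm --deltas '[{"tx": 0,"ty": 0,"tz": 0.007,"rx": 0,"ry": 0,"rz": 0,"gripper": 0.01},{"tx": 0,"ty": 0,"tz": 0.007,"rx": 0,"ry": 0,"rz": 0,"gripper": 0.01},{"tx": 0,"ty": 0,"tz": 0,"rx": 0,"ry": 0,"rz": 0,"gripper": 0.01},{"tx": 0,"ty": 0,"tz": 0,"rx": 0,"ry": 0,"rz": 0,"gripper": 0.01}]'

```text
t: 22.38
position: [0.4705, 0.1726, 0.1778]
ee_rot: [[0.899, 0.126, 0.42], [0.115, -0.992, 0.052], [0.423, 0.002, -0.906]]
force: [-0.1, -0.2, -0.5]
opening: 0.0159
```

```bash
python3 look.py 17 3 .083
```

```text
{'t': 22.3833, 'position': [0.4705, 0.1726, 0.1778], 'force': [-0.1243, -0.2496, -0.4674], 'opening': 0.0159}
angle err [ 0.1  -0.02  0.06] slot coords x,y,bottom [-0.001  -0.0028  0.0308]
```

View pics/top_17z.png

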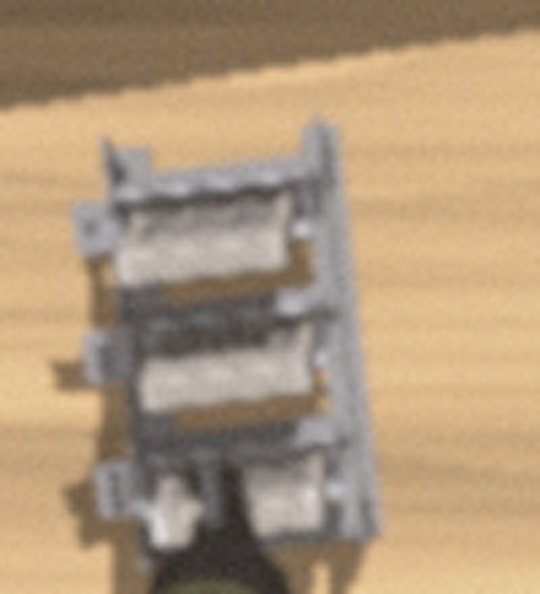

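Call:
step_arm --deltas '[{"tx": 0,"ty": 0,"tz": 0.007,"rx": 0,"ry": 0,"rz": 0,"gripper": 0.01},{"tx": 0,"ty": 0,"tz": 0.007,"rx": 0,"ry": 0,"rz": 0,"gripper": 0.01},{"tx": 0,"ty": 0,"tz": 0.006,"rx": 0,"ry": 0,"rz": 0,"gripper": 0.01},{"tx": 0,"ty": 0,"tz": 0.003,"rx": 0,"ry": 0,"rz": 0,"gripper": 0.01},{"tx": 0,"ty": 0,"tz": 0,"rx": 0,"ry": 0,"rz": 0,"gripper": 0.01}]'

```text
t: 22.9
position: [0.4801, 0.1738, 0.1562]
ee_rot: [[0.899, 0.127, 0.419], [0.116, -0.992, 0.052], [0.422, 0.002, -0.907]]
force: [-0.4, 1.0, -0.4]
opening: 0.0161
```

Call:
step_arm --deltas '[{"tx": 0,"ty": 0,"tz": 0.003,"rx": 0,"ry": 0,"rz": 0,"gripper": 0.01},{"tx": 0,"ty": 0,"tz": 0,"rx": 0,"ry": 0,"rz": 0,"gripper": 0.01},{"tx": 0,"ty": 0,"tz": 0,"rx": 0,"ry": 0,"rz": 0,"gripper": 0.01}]'

```text
t: 23.15
position: [0.4813, 0.174, 0.1537]
ee_rot: [[0.899, 0.127, 0.419], [0.115, -0.992, 0.052], [0.422, 0.002, -0.906]]
force: [-0.4, 1.4, -0.6]
opening: 0.0162
```

Call:
step_arm --deltas '[{"tx": 0,"ty": 0,"tz": 0.003,"rx": 0,"ry": 0,"rz": 0,"gripper": 0.01},{"tx": 0,"ty": 0,"tz": 0,"rx": 0,"ry": 0,"rz": 0,"gripper": 0.01},{"tx": 0,"ty": 0,"tz": 0,"rx": 0,"ry": 0,"rz": 0,"gripper": 0.01}]'

```text
t: 23.4
position: [0.4824, 0.1749, 0.1523]
ee_rot: [[0.898, 0.128, 0.422], [0.116, -0.992, 0.053], [0.425, 0.001, -0.905]]
force: [-12.0, -1.6, 19.0]
opening: 0.0162
```

Call:
step_arm --deltas '[{"tx": 0,"ty": 0,"tz": -0.001,"rx": 0,"ry": 0,"rz": 0,"gripper": 0.01},{"tx": 0,"ty": 0,"tz": 0,"rx": 0,"ry": 0,"rz": 0,"gripper": 0.01}]'

```text
t: 23.57
position: [0.4822, 0.1747, 0.1523]
ee_rot: [[0.898, 0.127, 0.42], [0.116, -0.992, 0.053], [0.423, 0.001, -0.906]]
force: [-3.5, 1.4, 4.8]
opening: 0.0155
```

Call:
step_arm --deltas '[{"tx": 0,"ty": 0,"tz": 0,"rx": 0,"ry": 0,"rz": 0,"gripper": 0.018},{"tx": 0,"ty": 0,"tz": 0,"rx": 0,"ry": 0,"rz": 0,"gripper": 0.022},{"tx": 0,"ty": 0,"tz": 0,"rx": 0,"ry": 0,"rz": 0,"gripper": 0.028},{"tx": 0,"ty": 0,"tz": 0,"rx": 0,"ry": 0,"rz": 0,"gripper": 0.036},{"tx": 0,"ty": 0,"tz": 0,"rx": 0,"ry": 0,"rz": 0,"gripper": 0.044}]'

```text
t: 23.98
position: [0.4822, 0.1739, 0.1515]
ee_rot: [[0.899, 0.126, 0.419], [0.115, -0.992, 0.051], [0.422, 0.002, -0.907]]
force: [-0.5, 0.7, -0.2]
opening: 0.0438
```

Call:
step_arm --deltas '[{"tx": 0,"ty": 0,"tz": 0,"rx": 0,"ry": 0,"rz": 0,"gripper": 0.05},{"tx": 0,"ty": 0,"tz": 0,"rx": 0,"ry": 0,"rz": 0,"gripper": 0.05},{"tx": 0,"ty": 0,"tz": 0,"rx": 0,"ry": 0,"rz": 0,"gripper": 0.05},{"tx": 0,"ty": 0,"tz": 0,"rx": 0,"ry": 0,"rz": 0,"gripper": 0.05}]'

```text
t: 24.32
position: [0.4821, 0.1741, 0.1516]
ee_rot: [[0.899, 0.127, 0.419], [0.115, -0.992, 0.052], [0.422, 0.002, -0.906]]
force: [-0.3, -0.1, -1.0]
opening: 0.0499
```

Call:
step_arm --deltas '[{"tx": 0,"ty": 0,"tz": -0.01,"rx": 0,"ry": 0,"rz": 0,"gripper": 0.05},{"tx": 0,"ty": 0,"tz": -0.02,"rx": 0,"ry": 0,"rz": 0,"gripper": 0.05},{"tx": 0,"ty": 0,"tz": -0.03,"rx": 0,"ry": 0,"rz": 0,"gripper": 0.05},{"tx": 0,"ty": 0,"tz": -0.03,"rx": 0,"ry": 0,"rz": 0,"gripper": 0.05}]'

```text
t: 24.65
position: [0.4431, 0.1697, 0.2332]
ee_rot: [[0.9, 0.128, 0.416], [0.117, -0.992, 0.052], [0.419, 0.002, -0.908]]
force: [0.7, -1.2, 0.4]
opening: 0.0499
```

Call:
step_arm --deltas '[{"tx": 0,"ty": 0.035,"tz": -0.005,"rx": 0,"ry": -3,"rz": 0,"gripper": 0.05},{"tx": 0,"ty": 0.035,"tz": -0.005,"rx": 0,"ry": -3,"rz": 0,"gripper": 0.05},{"tx": 0,"ty": 0.035,"tz": -0.005,"rx": 0,"ry": -3,"rz": 0,"gripper": 0.05},{"tx": 0,"ty": 0.035,"tz": -0.005,"rx": 0,"ry": -3,"rz": 0,"gripper": 0.05},{"tx": 0,"ty": 0,"tz": 0,"rx": 0,"ry": 0,"rz": 0,"gripper": 0.05}]'

```text
t: 25.07
position: [0.4562, 0.0412, 0.2507]
ee_rot: [[0.961, 0.116, 0.251], [0.114, -0.993, 0.021], [0.251, 0.008, -0.968]]
force: [0.9, -0.4, -0.3]
opening: 0.0503
```

Call:
step_arm --deltas '[{"tx": 0,"ty": 0,"tz": 0,"rx": 0,"ry": 0,"rz": 0,"gripper": 0.05},{"tx": 0,"ty": 0,"tz": 0,"rx": 0,"ry": 0,"rz": 0,"gripper": 0.05},{"tx": 0,"ty": 0,"tz": 0,"rx": 0,"ry": 0,"rz": 0,"gripper": 0.05}]'

```text
t: 25.32
position: [0.4533, 0.0489, 0.2491]
ee_rot: [[0.96, 0.125, 0.25], [0.123, -0.992, 0.025], [0.251, 0.007, -0.968]]
force: [0.0, -0.0, -0.1]
opening: 0.0501
```

```bash
python3 look.py 18 3 .083
python3 - <<'E'
from h import *
for n,(x0,y0) in dict(top=(220,130),scene=(330,150)).items():
  c=cv2.imread(f'pics/{n}_18z.png')
  for i,h in ((1,.155),(2,.13),(3,.105)):
   for y in (-.048,.048):
    for x in(-.009,.009):
      q=O[i]+SZ*h+SY*y+slotR()[:,0]*(x-.0); u=(proj(n,q)-[x0,y0]+.5)*5.4;cv2.circle(c,tuple(int(v) for v in u),2,(0,0,255),-1)
  cv2.imwrite(f'pics/{n}_18d.png',c)
E
```

```text
{'t': 25.3167, 'position': [0.4533, 0.0489, 0.2491], 'force': [0.0359, -0.0433, -0.0549], 'opening': 0.0501}
angle err [ 0.41 10.43  0.09] slot coords x,y,bottom [-0.0004 -0.1234  0.1093]
```

View pics/top_18d.png

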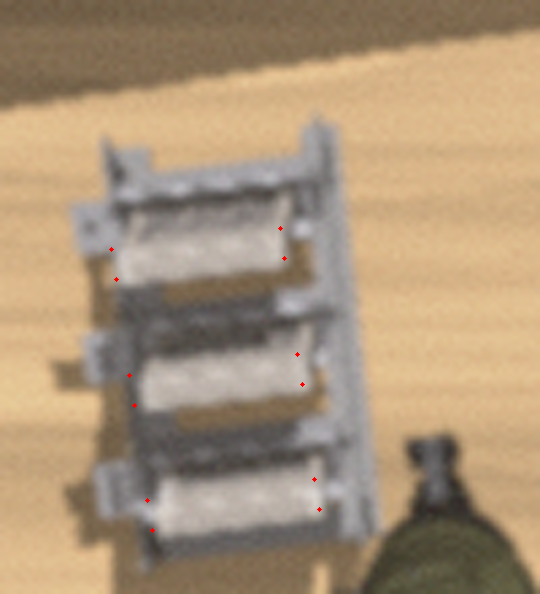

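View pics/scene_18d.png

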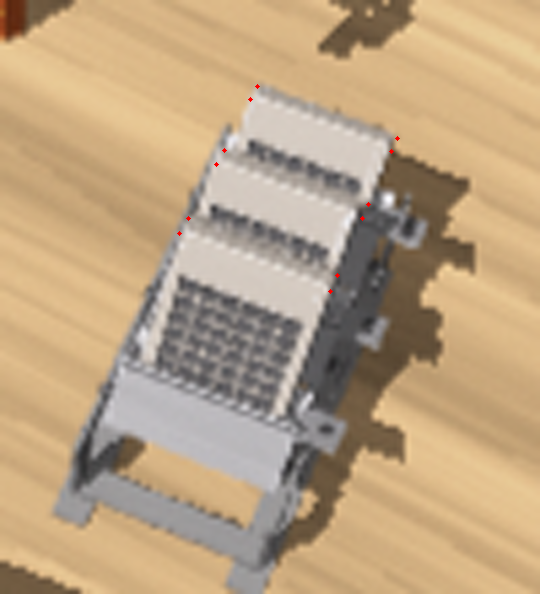

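View pics/scene_18.png

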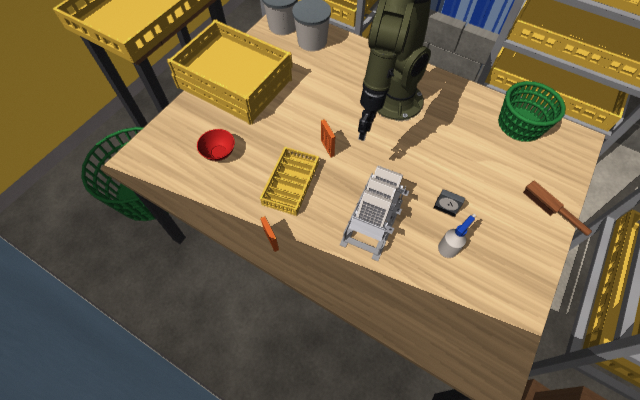

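Run:
```python
from cell import ctrl,sensors
print(sensors.sense()['t'],ctrl.sign_off())
```

```text
the job is handed in; nothing more can be done
25.4167 None
```

I put the tall box in slot 1, the middle one in slot 2 and the short one in slot 3, in that order. Each was tilted 25° and lowered until it touched the slot floor, then let go before I fetched the next. I handed the job in at 25.4 s; it reported no verdict.

**Floor contact:** I felt a clear push back along the slant each time, about 13 N for the tall box, up to 48 N for the middle one and 23 N for the short one. The middle box was pressed harder because I pushed 3 mm further after first contact. All three floors were met about 2 mm above my estimate, within the calibration error.

**Last pictures:** In both views the box tops lie within about 1 to 3 pixels of where fully home boxes should appear. The middle box looks about 3–4 mm off centre along its slot, against a limit of 12 mm. I did not triangulate the final box heights separately.

**The rest:** The bottle, bowl, hygrometer and both orange boxes look unmoved. The gripper is clear of everything, with the force reading near zero.

**One deviation:** I came in about 8 mm off across slot 2 with the middle box. I saw this above the slot and corrected it before lowering.

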